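# Batch-weigh the sample flasks on the beam balance

### The job

Weigh today's whole batch of stoppered flasks: gather every flask from the two part-filled white trays, standing upright, into the pan hanging on the beam balance, and stack the two emptied trays squarely one on the other in the middle of the black rubber mat. With the whole batch in the pan, slide the brass poise along the beam until the beam rests level. Leave the other things on the bench where they are.

Things in the scene. Friction and masses are not known exactly. Their poses are not given: they have to be found in the camera images.
- flask1: stoppered amber glass conical flask, 100 mm tall, about 170 g (+-15 %); round base 56 mm across, cone narrowing to a neck 28 mm across from 58 mm up, black rubber stopper 30 mm across from 82 to 100 mm. Origin at the centre of its underside, z up its axis. It may be absent; it starts upright in one of the two trays
- flask2: stoppered amber glass conical flask, 100 mm tall, about 170 g (+-15 %); round base 56 mm across, cone narrowing to a neck 28 mm across from 58 mm up, black rubber stopper 30 mm across from 82 to 100 mm. Origin at the centre of its underside, z up its axis. It may be absent; it starts upright in one of the two trays
- flask3: stoppered amber glass conical flask, 100 mm tall, about 170 g (+-15 %); round base 56 mm across, cone narrowing to a neck 28 mm across from 58 mm up, black rubber stopper 30 mm across from 82 to 100 mm. Origin at the centre of its underside, z up its axis. It may be absent; it starts upright in one of the two trays
- flask4: stoppered amber glass conical flask, 100 mm tall, about 170 g (+-15 %); round base 56 mm across, cone narrowing to a neck 28 mm across from 58 mm up, black rubber stopper 30 mm across from 82 to 100 mm. Origin at the centre of its underside, z up its axis. It may be absent; it starts upright in one of the two trays
- flask5: stoppered amber glass conical flask, 100 mm tall, about 170 g (+-15 %); round base 56 mm across, cone narrowing to a neck 28 mm across from 58 mm up, black rubber stopper 30 mm across from 82 to 100 mm. Origin at the centre of its underside, z up its axis. It may be absent; it starts upright in one of the two trays
- tray_a: white plastic tray, 136 mm (its x) by 142 mm (its y), 35 mm tall, walls and floor 4 mm, about 220 g; a 10 mm thick divider along its x through the middle, 34 mm tall, makes two lanes for two flasks each; grip the empty tray by it. Holds 0 to 3 flasks at the start. Stacks floor on rim, 35 mm higher. Origin at the centre of its underside
- tray_b: white plastic tray, 136 mm (its x) by 142 mm (its y), 35 mm tall, walls and floor 4 mm, about 220 g; a 10 mm thick divider along its x through the middle, 34 mm tall, makes two lanes for two flasks each; grip the empty tray by it. Holds 0 to 3 flasks at the start. Stacks floor on rim, 35 mm higher. Origin at the centre of its underside
- mat: black rubber mat on the bench, 160 mm (x) by 166 mm (y), 4 mm thick, fixed; the trays' stacking place. Origin at the centre of its underside
- balance: grey base of the beam balance, fixed, yaw within 0.1 rad. Its beam, an aluminium bar 16 mm wide and 18 mm high, lies along its y: the weighing pan hangs at its +y end, the poise runs on its -y side. Origin on the bench under the pivot
- pivot (a point): pivot of the beam, 130 mm above the bench, between two grey uprights whose tops are 148 mm up. The beam ends at a grey index post 322 mm from the pivot, 160 mm tall, with a dark mark at the level height; towards the pan it forks (crossbar 16 mm from the pivot) into two arms 12 mm high, 156 mm apart, outside the pan
- beam (a joint): tilt of the beam in rad, 0 level, positive when the pan end is down (pan too heavy: slide the poise outwards), stops at -0.12 and 0.12. It is springy: near balance 1 mm of poise travel tilts it about 0.008 rad; it settles in about 1 s. It can only settle truly with the poise released
- pan_floor (a point): centre of the inner floor of the steel weighing pan, hung from the forked end 140 mm from the pivot, open above, always level and parallel to the balance's axes; it floats up and down 17 mm with the beam, 50 mm above the bench when level. Inside 132 mm (x) by 196 mm (y), rim 22 mm above this floor: room for 2 by 3 flasks at 64 mm spacing. Where in it the load stands does not matter
- poise (a joint): position of the poise along the beam in m: 0 nearest the pivot (45 mm from it), growing outwards to 0.23. It slides with about 1.5 N of friction and stays where it is left. With the pan empty the beam is level at about 0; each flask in the pan needs about 37 mm more (+-15 %)
- poise_fin (a point): top of the fin on the poise, middle. The poise is a brass block (50 mm across the beam, 40 mm along it, 44 mm high, 650 g) with an upright fin on it, 12 mm thick along the beam, 40 mm wide across it and 50 mm tall, to be gripped or pushed from above
- beaker: white ceramic beaker, 72 mm across, 85 mm tall; not part of the job. Origin at the centre of its underside
- dish: small white ceramic dish, 50 mm across, 22 mm tall; not part of the job. Origin at the centre of its underside
- sample_jar: white jar with lid, 66 mm across, 95 mm tall; not part of the job. Origin at the centre of its underside
- reagent: amber bottle with a label and black cap, 60 mm across, 140 mm tall; not part of the job. Origin at the centre of its underside
- cork_ring: cork ring lying flat, 60 mm across, 22 mm tall; not part of the job. Origin at the centre of its underside
Mind the look-alikes: they are no part of the job. Leave any red look-alike of the tray_a alone.

How it is judged:
At the end, for the whole second after the job is handed in: Every flask present stands upright (within 0.15 rad) on the pan's floor, at rest; the two trays are stacked, the lower on the mat within 25 mm of its centre, the upper on the lower within 15 mm and 0.15 rad; the beam rests within 0.03 rad of level (x of flask1 in the frame of pan_floor between -0.068 and 0.068 m and y of flask1 in the frame of pan_floor between -0.1 and 0.1 m and z of flask1 in the frame of pan_floor between -0.01 and 0.01 m and angle between each of flask1, flask2, flask3, flask4, flask5's own z axis and vertical below 0.15 rad and linear speed of each of flask1, flask2, flask3, flask4, flask5, tray_a, tray_b below 0.03 m/s and x of flask2 in the frame of pan_floor between -0.068 and 0.068 m and y of flask2 in the frame of pan_floor between -0.1 and 0.1 m and z of flask2 in the frame of pan_floor between -0.01 and 0.01 m and x of flask3 in the frame of pan_floor between -0.068 and 0.068 m and y of flask3 in the frame of pan_floor between -0.1 and 0.1 m and z of flask3 in the frame of pan_floor between -0.01 and 0.01 m and x of flask4 in the frame of pan_floor between -0.068 and 0.068 m and y of flask4 in the frame of pan_floor between -0.1 and 0.1 m and z of flask4 in the frame of pan_floor between -0.01 and 0.01 m and x of flask5 in the frame of pan_floor between -0.068 and 0.068 m and y of flask5 in the frame of pan_floor between -0.1 and 0.1 m and z of flask5 in the frame of pan_floor between -0.01 and 0.01 m and ((horizontal distance between tray_a and mat below 0.025 m and z of tray_a in the frame of mat between -0.01 and 0.01 m and horizontal distance between tray_b and tray_a below 0.015 m and z of tray_b in the frame of tray_a between 0.029 and 0.041 m and angle between the x axis of tray_a and the x axis of tray_b, either way round below 0.15 rad) or (horizontal distance between tray_b and mat below 0.025 m and z of tray_b in the frame of mat between -0.01 and 0.01 m and horizontal distance between tray_a and tray_b below 0.015 m and z of tray_a in the frame of tray_b between 0.029 and 0.041 m and angle between the x axis of tray_b and the x axis of tray_a, either way round below 0.15 rad)) and angle between each of tray_a, tray_b's own z axis and vertical below 0.08 rad and value of joint beam between -0.03 and 0.03 rad and velocity of joint beam between -0.05 and 0.05 rad/s); the robot touches nothing.
It fails at once if a bystander was moved by more than 6 cm or tipped over (distance of any of beaker, dish, sample_jar, reagent, cork_ring from where it was at the start of the episode above 0.06 m or angle between any of beaker, dish, sample_jar, reagent, cork_ring's own z axis and vertical above 0.7 rad).
Of flask1, flask2, flask3, flask4, flask5 only 3 to 5 are there at a start; the rules pass over those that are not, and their reading is None.
At some moment in a run one of tray_a, tray_b may be knocked a few centimetres aside while the robot is not near it.
It also fails if it takes over 210 s, if anything falls off the work surface, if the arm or the gripper's body presses on something with over 40 N, if the wrist force passes 120 N, or if a joint passes its speed limit or range.

### The arm

A 7-joint arm with a two-finger parallel gripper is mounted at the origin on the work surface. World frame = base frame: x ahead of the robot, y to its left, z up, the work surface at z = 0. Lengths are in m, angles in rad, forces in N, time in s.
With the tool pointing down it reaches from about 0.4 to 0.875 m from the base axis. Payload 19.3 kg.
Tool frame: the origin (TCP) lies on the centre line of the jaws, within the pads' length; the fingertips stand 25 mm ahead of it and the grasp point (between the pads) lies 6 mm ahead of it (tips_ahead is the distance from the TCP to the fingertips, in m); z points along the fingers, y is the direction in which the jaws open and shut (so a half turn about z gives the same grasp; the last joint's range is limited). The gripper opens to 85 mm and grips with 20 to 120 N. Pads are 22 mm wide; open, the fingers measure 114 mm over their backs; the gripper's body (76 mm by 85 mm) begins 54 mm behind the grasp point. The pads swing forward as they close: fully open they stand 13 mm farther back than shut.
Start: joints at [-1.262, 0.521, -0.036, 1.599, 0.021, 1.021, -0.113], TCP at [0.231, 0.581, 0.256] pointing down, gripper open.
Joint ranges: [-2.91, 2.91], [-0.3, 2.13], [-1.5, 1.42], [0.17, 2.43], [-1.26, 4.41], [0.16, 1.93], [-2.52, 2.52]. Speed limits (rad/s): [1.89, 1.89, 2.39, 2.39, 3.01, 3.01, 3.01].

### API

Orientations are given as [roll, pitch, yaw] about the fixed x, y, z axes, in that order (R = Rz(yaw) Ry(pitch) Rx(roll)).
In Python, from workcell import observe, grab_frame, job_done, outline_of, tips_ahead gives the robot as it stands. The module is installed in compiled form; this text tells all that it offers.
- The arm moves only by the tool move_arm, never from a script. Its argument "motion" is a list of rows, each a list of 2 entries, a list of its own where there are three numbers: the shift along the world's x, y, z in mm, then the turn, a rotation vector about the world's x, y, z in rad. A call has 1 to 12 rows; each row is the pose to reach, as a shift and turn from the pose commanded when the call began; what a row does not reach only later rows make up. A row lasts 1/8 s, in which the tool goes at most 62.5 mm and 10.7 degrees, less where a joint would pass 70% of its speed; a pose out of reach is approached as far as the arm can. A call with a gripper value outside its range is refused whole. "jaw" is the finger opening in mm, from 0 to 85.4, set as the call begins (left out, the last holds). The fingers move at their own pace and stop on an object; "grip_force" is the grip in N (left out, the last holds). Time passes only in rows, so rows that repeat a pose let the fingers close. It gives the time, the measured TCP pose, the force and the opening at its end, in the units of the state.
- observe(): the state, without advancing time (a new reading comes with each control period).
- grab_frame(name): name is "scene" or "side" or "wrist"; returns a dict with "frame" (480x640x3 uint8, red, green, blue), "fx", "fy", "cx", "cy" (pixels), "dist" ([k1, k2, p1, p2, k3] as OpenCV has them; the pictures are not rectified), "T" (4x4, takes a point from camera to world coordinates); the wrist camera has in their place "mount" (4x4, takes a point from camera to tool coordinates, whose origin is the TCP and whose axes are the flange's). Camera axes: x right, y down, z forward; pixel columns grow to the right and rows downward; lengths in m; the calibration is good to about 2 mm. A picture is of the moment at which its call begins: read the wrist's pose just before it. There is no depth.
- job_done(): hands the job in, once; it reports no verdict.
Trained networks look in the newest picture that a camera, given by its name, has taken for a name from the list of things; names that differ only in an ending like _2 or _b are one class to them, and where a whole thing is asked for, a point or a joint stands for the part that bears it (a point fixed in the world has none). Each returns a list of dicts, best first, with "score" (0 to 1); they miss things now and then, are a little off and sometimes report something else, mostly with a low value. They report only what shows in the picture. A call takes as long as a camera call. They do not tell look-alikes from the thing itself.
- outline_of(label, camera): "pixels" (480x640 bool, what is visible of it) and "pixel" ([column, row] in pixels, amid what is visible of it).
The state is a dict: "clock": time; "qpos": joint angles; "qd": joint speeds; "joint_efforts": joint torques, N m; "position": TCP position; "tool_rot": TCP orientation; "force": force on the tool from outside, world axes, zero at the start; "moment": the same for the moment, N m; "grip_width": finger opening in m.
Only numpy, scipy, OpenCV 4.12 (cv2) and the standard library are available. Lean on these libraries where they do the work, as an engineer would, in place of code of your own. Each camera call takes 0.05 s, during which the arm holds its last target.

## Working session

There is one attempt and no reset: what is moved stays moved. The work goes in short steps, Python scripts to look and compute and a tool call to move; the robot and the scene stay as the last step left them, time stands still between calls to the robot, and variables do not carry over. Pictures are saved under pics/ and viewed, and the job is handed in when it is done.

Besides the shell and the picture viewer there is one more tool, called after ">>>" as name([rows], argument=value, ...), one row to a line, values as JSON. move_arm: Moves the arm, as the interface text tells. Its arguments: {"type":"object","properties":{"motion":{"type":"array"},"jaw":{"type":"number"},"grip_force":{"type":"number"}},"required":["motion"]}

```bash
mkdir -p pics; ls; cat > h.py <<'E'
import numpy as np, cv2
from workcell import observe, grab_frame, job_done, outline_of, tips_ahead
def save(fr,n): cv2.imwrite('pics/'+n+'.png',fr['frame'][:,:,::-1])
def K(fr): return np.array([[fr['fx'],0,fr['cx']],[0,fr['fy'],fr['cy']],[0,0,1]])
def ray(fr,T,uv):
    p=cv2.undistortPoints(np.array([[uv]],float),K(fr),np.array(fr['dist'],float))[0,0]
    d=T[:3,:3]@np.array([p[0],p[1],1.0]); return T[:3,3],d
def atz(fr,T,uv,z):
    o,d=ray(fr,T,uv); return o+d*(z-o[2])/d[2]
def proj(fr,T,P):
    Ti=np.linalg.inv(T); P=np.atleast_2d(P).astype(float)
    r,_=cv2.Rodrigues(Ti[:3,:3]); 
    return cv2.projectPoints(P,r,Ti[:3,3],K(fr),np.array(fr['dist'],float))[0][:,0]
E
python3 - <<'E'
from h import *
s=observe(); print(s)
print(tips_ahead)
for n in ['scene','side','wrist']:
    f=grab_frame(n); save(f,n+'0'); print(n,f.get('T'),f.get('mount'),f['fx'],f['dist'])
E
```

```text
pics
{'clock': 0.0, 'qpos': array([-1.26221748,  0.52201069, -0.03632005,  1.60000345,  0.02121581,
        1.0211032 , -0.1128032 ]), 'qd': array([ 2.53141742e-04, -7.19170942e-05,  1.42607757e-03,  3.12842016e-04,
       -1.47123622e-03, -2.06307962e-03,  6.67694309e-04]), 'joint_efforts': array([-6.01689571e-04, -9.27120209e+01,  1.98022261e+00, -3.69900799e+01,
        1.78580271e-02,  8.46203242e-03,  2.45391351e-05]), 'position': array([0.23104209, 0.58039396, 0.25572951]), 'tool_rot': array([-3.14045767e+00,  9.87204282e-05,  2.76280250e+00]), 'force': array([ 0.26010836, -0.52683679, -0.08835605]), 'moment': array([ 0.02451772, -0.01514657,  0.01507809]), 'grip_width': 0.08530448276569366}
0.025
scene [[ 0.53147352  0.73592325 -0.41946735  0.95136947]
 [ 0.84700021 -0.45511774  0.27469709 -0.30942229]
 [ 0.01124894 -0.50128316 -0.86521018  1.19003644]
 [ 0.          0.          0.          1.        ]] None 544.9122643520014 [-0.16373899  0.          0.          0.          0.        ]
side [[ 0.69401128 -0.38021941  0.61137677 -0.39463903]
 [-0.71971266 -0.38882738  0.57517559 -0.75558817]
 [ 0.01902711 -0.83919394 -0.5434993   0.86452417]
 [ 0.          0.          0.          1.        ]] None 584.7330732140709 [-0.10024575  0.          0.          0.          0.        ]
wrist None [[ 9.60122624e-04 -9.52072922e-01 -3.05869628e-01  7.85914120e-02]
 [ 9.99999494e-01  8.22397644e-04  5.79134355e-04  1.06667321e-03]
 [-2.99831676e-04 -3.05870029e-01  9.52073230e-01 -1.16837908e-01]
 [ 0.00000000e+00  0.00000000e+00  0.00000000e+00  1.00000000e+00]] 333.3986542910838 [-0.0381534  0.         0.         0.         0.       ]
```

View pics/scene0.png

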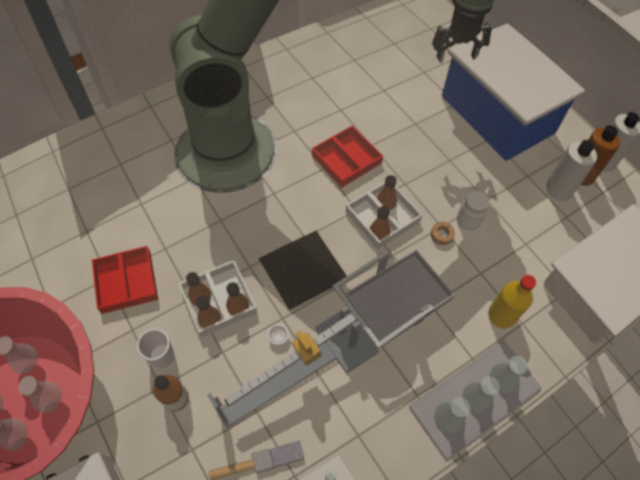

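View pics/side0.png

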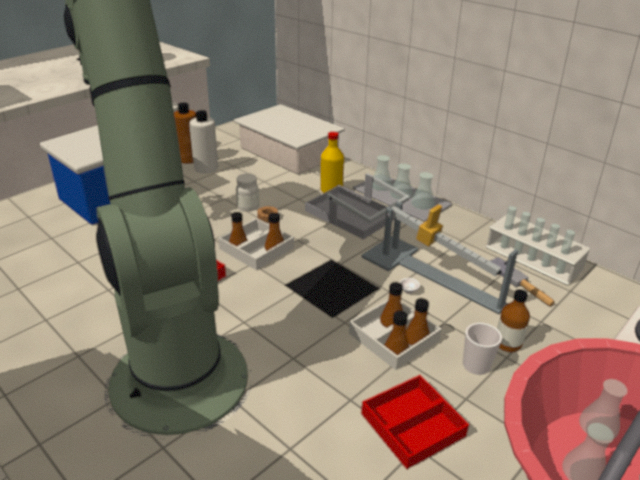

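View pics/wrist0.png

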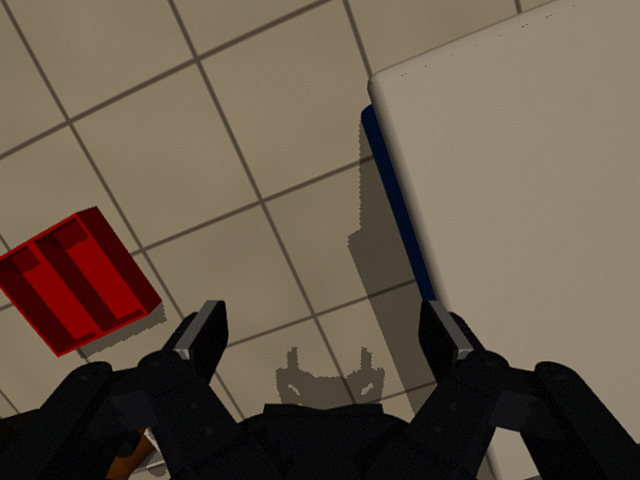

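```bash
python3 - <<'E'
from h import *
import pickle
out={}
for cam in ['scene','side']:
    f=grab_frame(cam)
    vis=f['frame'].copy()
    for l in ['flask1','tray_a','mat','balance','pan_floor','poise_fin','beam','beaker','dish','sample_jar','reagent','cork_ring']:
        try: r=outline_of(l,cam)
        except Exception as e: print(l,e); continue
        out[cam,l]=[(d['score'],d['pixel'],d['pixels']) for d in r]
        for d in r:
            px=np.array(d['pixel'])
            m=d['pixels']
            print(cam,l,round(d['score'],2),np.round(px),m.sum(), np.round(atz(f,f['T'],px,0.0),3)[:2])
            if d['score']>0.4:
                c,_=cv2.findContours(m.astype(np.uint8),cv2.RETR_EXTERNAL,cv2.CHAIN_APPROX_NONE)
                cv2.drawContours(vis,c,-1,tuple(int(x) for x in np.random.randint(80,255,3)),1)
    cv2.imwrite(f'pics/{cam}1.png',vis[:,:,::-1])
    out[cam]=f
pickle.dump(out,open('out0.pkl','wb'))
E
```

```text
scene flask1 0.9 [379. 225.] 485 [0.428 0.224]
scene flask1 0.89 [207. 314.] 522 [ 0.415 -0.262]
scene flask1 0.82 [389. 194.] 433 [0.363 0.303]
scene flask1 0.79 [196. 290.] 450 [ 0.346 -0.255]
scene flask1 0.71 [236. 301.] 566 [ 0.421 -0.187]
scene flask1 0.16 [382. 305.] 8451 [0.612 0.101]
scene tray_a 0.88 [124. 279.] 3368 [ 0.226 -0.399]
scene tray_a 0.81 [346. 154.] 2673 [0.189 0.28 ]
scene tray_a 0.61 [221. 290.] 1991 [ 0.378 -0.205]
scene tray_a 0.58 [376. 214.] 2286 [0.397 0.236]
scene tray_a 0.57 [169. 392.] 973 [ 0.539 -0.42 ]
scene mat 0.91 [300. 269.] 3928 [ 0.428 -0.014]
scene mat 0.71 [235. 299.] 543 [ 0.417 -0.186]
scene mat 0.36 [386. 193.] 450 [0.357 0.298]
scene balance 0.83 [358. 326.] 12653 [0.627 0.024]
scene pan_floor 0.56 [398. 295.] 5345 [0.612 0.149]
scene poise_fin 0.61 [305. 347.] 642 [ 0.605 -0.107]
scene beam 0.7 [380. 305.] 8465 [0.612 0.098]
scene beaker 0.8 [157. 350.] 1032 [ 0.436 -0.402]
scene beaker 0.28 [378. 212.] 2234 [0.394 0.244]
scene dish 0.87 [280. 333.] 329 [ 0.546 -0.14 ]
scene sample_jar 0.73 [474. 212.] 928 [0.528 0.462]
scene sample_ja
[... 866 characters left out ...]
-0.008]
side mat 0.16 [237. 232.] 432 [0.425 0.341]
side balance 0.66 [395. 232.] 8165 [0.739 0.039]
side pan_floor 0.77 [350. 211.] 2638 [0.735 0.202]
side pan_floor 0.41 [397. 335.] 675 [ 0.41  -0.225]
side poise_fin 0.78 [430. 226.] 624 [ 0.833 -0.012]
side beam 0.96 [370. 215.] 4676 [0.758 0.147]
side beaker 0.94 [482. 344.] 1569 [ 0.516 -0.374]
side dish 0.62 [255. 245.] 1855 [0.42  0.261]
side dish 0.56 [407. 285.] 219 [ 0.569 -0.13 ]
side sample_jar 0.59 [246. 191.] 790 [0.596 0.508]
side sample_jar 0.51 [265. 210.] 198 [0.559 0.378]
side sample_jar 0.26 [397. 334.] 671 [ 0.412 -0.222]
side reagent 0.68 [514. 319.] 1408 [ 0.642 -0.383]
side cork_ring 0.78 [266. 211.] 194 [0.557 0.372]
```

```bash
cat >> h.py <<'E'
from scipy.optimize import minimize
def ring(r,z,n=28):
    a=np.linspace(0,2*np.pi,n,endpoint=False); return np.c_[r*np.cos(a),r*np.sin(a),0*a+z]
S=8
def render(fr,T,parts,shape=(480,640)):
    im=np.zeros(shape,np.uint8)
    for P in parts:
        p=proj(fr,T,P); h=cv2.convexHull(np.round(p*16).astype(np.int32))
        cv2.fillConvexPoly(im,h,1,shift=4)
    return im>0
def flask_parts(x,y,z0):
    o=np.array([x,y,z0])
    a=[np.r_[ring(.028,0),ring(.028,.004),ring(.014,.058)],np.r_[ring(.014,.055),ring(.014,.085)],np.r_[ring(.015,.082),ring(.015,.1)]]
    return [p+o for p in a]
def iou(a,b): return (a&b).sum()/max(1,(a|b).sum())
E
python3 - <<'E'
from h import *
import pickle
o=pickle.load(open('out0.pkl','rb'))
g=[(.40,.23),(.39,-.25),(.34,.30),(.33,-.24),(.40,-.19)]
fs={c:o[c] for c in ['scene','side']}
for x0 in g:
    res=[]
    for cams in (['scene'],['side'],['scene','side']):
        ms=[]
        for c in cams:
            r0=render(fs[c],fs[c]['T'],flask_parts(*x0,.004))
            cen=np.argwhere(r0).mean(0)[::-1]
            best=min([m for m in o[c,'flask1'] if m[0]>.3],key=lambda m:np.linalg.norm(np.array(m[1])-cen))
            ms.append(best[2])
        def cost(p): return -sum(iou(render(fs[c],fs[c]['T'],flask_parts(p[0],p[1],.004)),m) for c,m in zip(cams,ms))/len(cams)
        xs=minimize(cost,x0,method='Nelder-Mead',options=dict(initial_simplex=np.array([x0,(x0[0]+.03,x0[1]),(x0[0],x0[1]+.03)]),xatol=2e-4,fatol=1e-4))
        res.append((np.round(xs.x,4),round(-xs.fun,2)))
    print(x0,res)
E
```

```text
(0.4, 0.23) [(array([0.4442, 0.2115]), np.float64(0.81)), (array([0.4006, 0.3084]), np.float64(0.67)), (array([0.4442, 0.2115]), np.float64(0.4))]
(0.39, -0.25) [(array([ 0.3607, -0.2544]), np.float64(0.7)), (array([ 0.3805, -0.2472]), np.float64(0.69)), (array([ 0.3661, -0.2557]), np.float64(0.69))]
(0.34, 0.3) [(array([0.3798, 0.2823]), np.float64(0.75)), (array([0.3988, 0.3063]), np.float64(0.67)), (array([0.3816, 0.2811]), np.float64(0.7))]
(0.33, -0.24) [(array([ 0.3607, -0.2547]), np.float64(0.7)), (array([ 0.3806, -0.2472]), np.float64(0.69)), (array([ 0.3661, -0.2554]), np.float64(0.68))]
(0.4, -0.19) [(array([ 0.4334, -0.1886]), np.float64(0.89)), (array([ 0.4387, -0.188 ]), np.float64(0.72)), (array([ 0.4351, -0.1895]), np.float64(0.8))]
```

```bash
python3 - <<'E'
import cv2,numpy as np
a=cv2.imread('pics/scene0.png')
b=cv2.resize(a[170:350,170:450],None,fx=2.8,fy=2.8,interpolation=cv2.INTER_CUBIC); cv2.imwrite('pics/crop0.png',b)
b=cv2.resize(a[240:440,190:470],None,fx=2.8,fy=2.8,interpolation=cv2.INTER_CUBIC); cv2.imwrite('pics/crop1.png',b)
E
```

```text
(no output)
```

View pics/crop0.png

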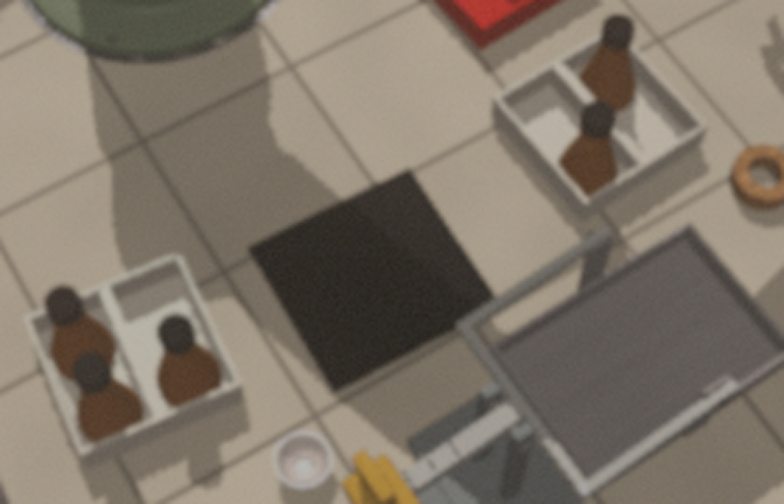

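View pics/crop1.png

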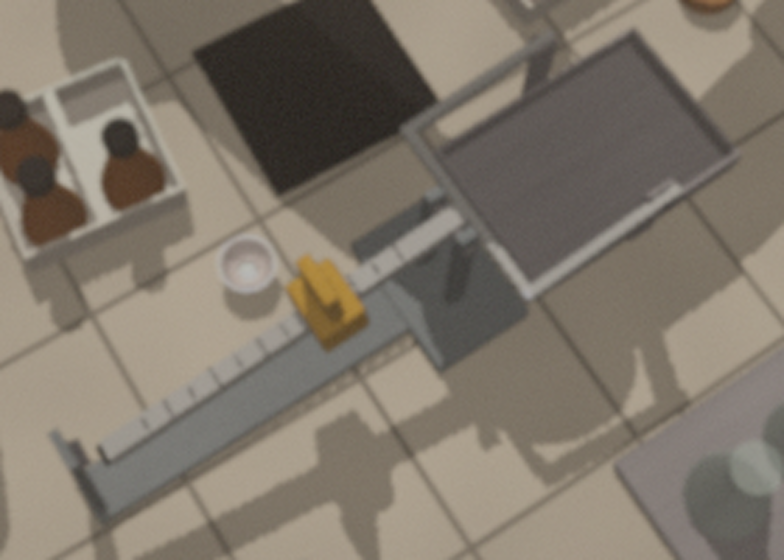

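```bash
python3 - <<'E'
from h import *
import pickle
o=pickle.load(open('out0.pkl','rb')); f=o['scene'];T=f['T']
def c0(p): return (np.array(p)/2.8+[170,170])-.32
def c1(p): return (np.array(p)/2.8+[190,240])-.32
for p in [(596,118),(617,30),(64,303),(93,370),(176,332)]: print('flask',np.round(atz(f,T,c0(p),.096),4))
def poly(name,ps,z,c):
    P=np.array([atz(f,T,c(p),z) for p in ps]); print(name,np.round(P[:,:2],4).tolist(),'cen',np.round(P.mean(0),4),'L',np.round(np.linalg.norm(np.diff(P[:,:2],axis=0,append=P[:1,:2]),axis=1),4))
    d=P[1]-P[0]; print(' dir',np.arctan2(d[1],d[0]))
poly('trayR',[(493,99),(612,40),(705,128),(590,208)],.035,c0)
poly('trayL',[(26,318),(180,258),(241,386),(85,455)],.035,c0)
poly('mat',[(250,247),(409,171),(494,297),(334,390)],.004,c0)
poly('panrim',[(440,150),(634,33),(737,155),(530,297)],.072,c1)
for n,p,z in [('post',(60,437),.16),('upr1',(432,197),.148),('upr2',(466,236),.148),('fin',(318,268),.19)]: print(n,np.round(atz(f,T,c1(p),z),4))
E
```

```text
flask [0.4447 0.2094 0.096 ]
flask [0.3789 0.2798 0.096 ]
flask [ 0.3642 -0.2544  0.096 ]
flask [ 0.4286 -0.2604  0.096 ]
flask [ 0.4338 -0.1894  0.096 ]
trayR [[0.3505, 0.1703], [0.3539, 0.3018], [0.4771, 0.3167], [0.4896, 0.1794]] cen [0.4178 0.2421 0.035 ] L [0.1316 0.1242 0.1379 0.1394]
 dir 1.5453557573774237
trayL [[0.3272, -0.2852], [0.3452, -0.1472], [0.4758, -0.16], [0.4626, -0.2965]] cen [ 0.4027 -0.2222  0.035 ] L [0.1391 0.1312 0.1371 0.1359]
 dir 1.4410127879213654
mat [[0.3518, -0.0851], [0.3594, 0.0751], [0.5055, 0.0704], [0.5071, -0.0914]] cen [ 0.4309 -0.0078  0.004 ] L [0.1604 0.1461 0.1618 0.1554]
 dir 1.5230467463274153
panrim [[0.5683, 0.0258], [0.5656, 0.224], [0.7004, 0.2276], [0.7079, 0.0161]] cen [0.6355 0.1234 0.072 ] L [0.1982 0.1348 0.2117 0.1399]
 dir 1.5843939475167483
post [ 0.6415 -0.338   0.16  ]
upr1 [ 0.6228 -0.023   0.148 ]
upr2 [ 0.6614 -0.0188  0.148 ]
fin [ 0.6386 -0.1304  0.19  ]
```

>>> move_arm([
  [[25,-50,8],[0,0,0.06]],
  [[50,-100,15],[0,0,0.12]],
  [[75,-150,22],[0,0,0.18]],
  [[100,-200,30],[0,0,0.24]],
  [[125,-250,36],[0,0,0.3]],
  [[150,-295,42],[0,0,0.36]],
  [[169,-330,44],[0,0,0.379]],
  [[169,-330,44],[0,0,0.379]],
  [[169,-330,44],[0,0,0.379]],
], jaw=48, grip_force=25)

```text
clock: 2.58
position: [0.3999, 0.2513, 0.3003]
tool_rot: [3.141, -0.0, -3.141]
force: [-0.4, 0.6, -0.5]
grip_width: 0.0484
```

```bash
cat >> h.py <<'E'
from scipy.spatial.transform import Rotation as Rn
def wrist(n=None):
    s=observe(); f=grab_frame('wrist')
    T=np.eye(4); T[:3,:3]=Rn.from_euler('xyz',s['tool_rot']).as_matrix(); T[:3,3]=s['position']
    f['T']=T@f['mount']; 
    if n: save(f,n)
    return s,f
E
python3 - <<'E'
from h import *
s,f=wrist('w1'); print(s['clock'],s['position'],s['tool_rot'],s['qpos'],s['force'],s['grip_width'])
for d in outline_of('flask1','wrist'): print(d['score'],d['pixel'],d['pixels'].sum())
E
```

```text
2.575 [0.39987124 0.25126822 0.30032531] [ 3.14125071e+00 -3.45263402e-05 -3.14133224e+00] [-6.81918122e-01  2.25629853e-01 -5.35418355e-03  1.93315433e+00
  1.09566187e-03  9.82621735e-01  8.83312421e-01] [-0.39037934  0.5717338  -0.51827083] 0.04838206949789556
0.88 [348.3, 183.2] 1862
0.69 [285.0, 240.5] 2091
```

View pics/w1.png

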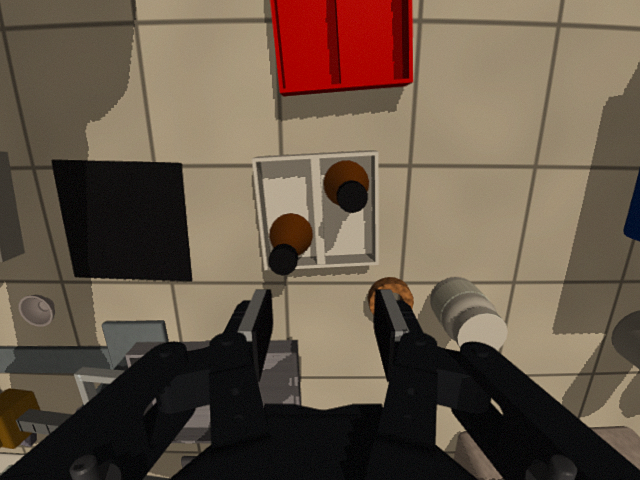

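```bash
cat >> h.py <<'E'
def fitflask(f,T,m,x0,z0):
    cost=lambda p:-iou(render(f,T,flask_parts(p[0],p[1],z0)),m)
    x0=np.array(x0)
    r=minimize(cost,x0,method='Nelder-Mead',options=dict(initial_simplex=np.array([x0,x0+[.01,0],x0+[0,.01]]),xatol=1e-4,fatol=1e-4))
    return np.round(r.x,4),round(-r.fun,3)
def rect(f,T,ps,z,name=''):
    P=np.array([atz(f,T,p,z)[:2] for p in ps]); e=np.diff(P,axis=0,append=P[:1])
    a=[np.arctan2(v[1],v[0]) for v in e]; 
    print(name,np.round(P,4).tolist(),'cen',np.round(P.mean(0),4),'L',np.round(np.linalg.norm(e,axis=1),4),'ang',np.round(a,3))
E
python3 - <<'E'
from h import *
s,f=wrist(); T=f['T']
for d in outline_of('flask1','wrist'):
    p=atz(f,T,d['pixel'],.05); print(fitflask(f,T,d['pixels'],p[:2],.004))
for u in [(352,196),(283,260)]: print(np.round(atz(f,T,u,.102),4))
rect(f,T,[(254,158),(377,152),(379,262),(263,269)],.035,'trayR')
rect(f,T,[(52,160),(182,163),(191,281),(75,278)],.004,'mat')
E
```

```text
(array([0.3806, 0.2802]), np.float64(0.947))
(array([0.4464, 0.2113]), np.float64(0.947))
(array([ 0.6048, -0.025 ]), np.float64(0.213))
[0.379  0.2806 0.102 ]
[0.4446 0.2126 0.102 ]
trayR [[0.3485, 0.1756], [0.3417, 0.313], [0.4731, 0.3222], [0.4828, 0.1788]] cen [0.4115 0.2474] L [0.1376 0.1318 0.1437 0.1344] ang [ 1.621  0.07  -1.503 -3.118]
mat [[0.3513, -0.0838], [0.3564, 0.0806], [0.5141, 0.0732], [0.511, -0.0899]] cen [ 0.4332 -0.005 ] L [0.1645 0.1579 0.1631 0.1598] ang [ 1.54  -0.047 -1.59   3.103]
```

>>> move_arm([
  [[30,-37,17],[0,0,0]],
  [[60,-74,34],[0,0,0]],
  [[90,-110,50],[0,0,0]],
  [[120,-147,67],[0,0,0]],
  [[150,-184,84],[0,0,0]],
  [[175,-215,98],[0,0,0]],
  [[180,-221,100],[0,0,0]],
  [[180,-221,100],[0,0,0]],
])

```text
clock: 3.78
position: [0.5801, 0.0303, 0.3998]
tool_rot: [3.141, -0.001, -3.141]
force: [-0.4, 0.5, -0.9]
grip_width: 0.0483
```

```bash
python3 - <<'E'
from h import *
s,f=wrist('w2'); print(s['clock'],s['position'],s['tool_rot'],s['qpos'])
import pickle; pickle.dump(f,open('w2.pkl','wb'))
g=grab_frame('side'); cv2.imwrite('pics/s2.png',cv2.resize(g['frame'][160:340,290:550,::-1],None,fx=3,fy=3,interpolation=cv2.INTER_CUBIC))
E
```

```text
3.775 [0.58007025 0.03026231 0.39983538] [ 3.14147889e+00 -6.86523500e-04 -3.14113315e+00] [-0.2740952   0.33732611  0.16573202  1.52624503 -0.05716788  1.28342153
  1.46996501]
```

View pics/w2.png

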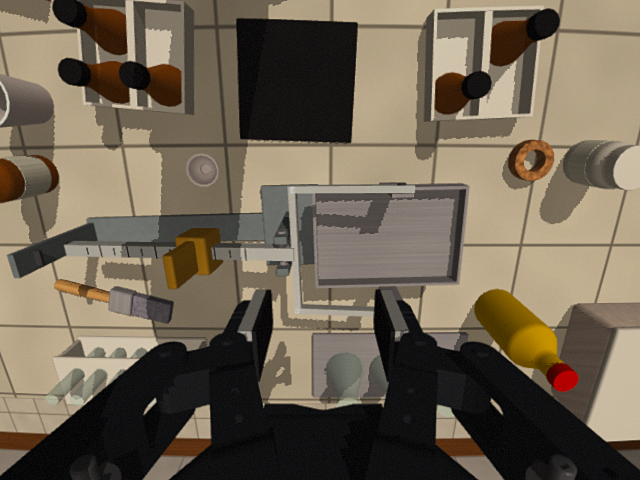

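View pics/s2.png

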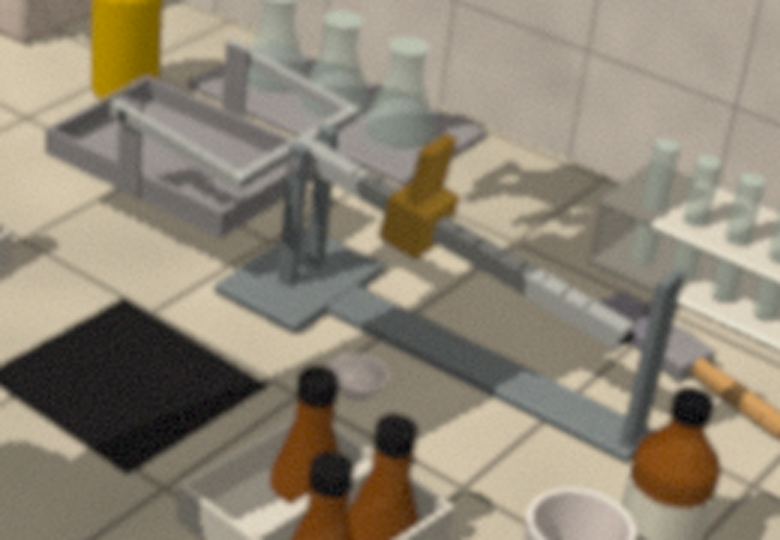

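```bash
python3 - <<'E'
import cv2
a=cv2.imread('pics/w2.png')
cv2.imwrite('pics/w2a.png',cv2.resize(a[170:330,240:480],None,fx=3.3,fy=3.3,interpolation=cv2.INTER_CUBIC))
cv2.imwrite('pics/w2b.png',cv2.resize(a[190:300,0:310],None,fx=2.58,fy=2.58,interpolation=cv2.INTER_CUBIC))
E
```

```text
(no output)
```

View pics/w2a.png

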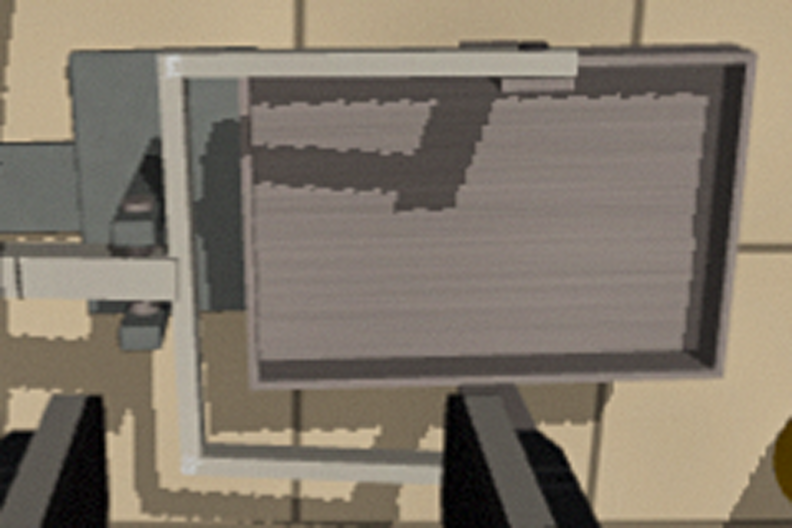

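View pics/w2b.png

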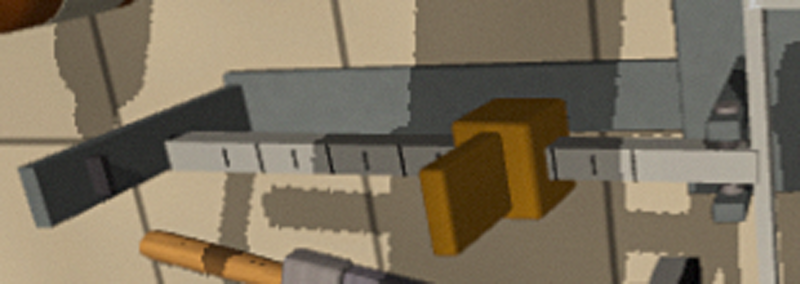

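```bash
python3 - <<'E'
from h import *
import pickle
f=pickle.load(open('w2.pkl','rb'));T=f['T']
a=lambda p:np.array(p)/3.3+[240,170]-.35
b=lambda p:np.array(p)/2.58+[0,190]-.3
u1=atz(f,T,a((136,235)),.148);u2=atz(f,T,a((144,333)),.148);po=atz(f,T,b((34,197)),.16)
piv=(u1+u2)/2; print('up',u1,u2,piv,'post',po, np.linalg.norm(piv[:2]-po[:2]),'yaw',np.arctan2(-(po-piv)[0]*-1,(piv-po)[1]))
d=(piv-po)[:2]; print('yaw',np.arctan2(-d[0],d[1]))
for h in (.072,.089,.094):
    rect(f,T,[a((752,52)),a((722,377)),a((252,387))],h,f'pan{h}')
for z in (.19,.2,.21): print('fin',atz(f,T,b((432,210)),z))
E
```

```text
up [ 0.62198169 -0.01734756  0.148     ] [ 0.65939954 -0.01584247  0.148     ] [ 0.64069061 -0.01659502  0.148     ] post [ 0.65035298 -0.33958558  0.16      ] 0.3231350601107505 yaw 0.02990641195465614
yaw 0.02990641195465614
pan0.072 [[0.5681, 0.2256], [0.713, 0.2315], [0.7178, 0.0216]] cen [0.6663 0.1595] L [0.1451 0.2099 0.253 ] ang [ 0.041 -1.548  2.204]
pan0.089 [[0.5656, 0.2182], [0.705, 0.2238], [0.7095, 0.022]] cen [0.66   0.1546] L [0.1395 0.2019 0.2434] ang [ 0.041 -1.548  2.204]
pan0.094 [[0.5648, 0.216], [0.7026, 0.2216], [0.7071, 0.0221]] cen [0.6582 0.1532] L [0.1379 0.1996 0.2405] ang [ 0.041 -1.548  2.204]
fin [ 0.64257403 -0.13525029  0.19      ]
fin [ 0.63827171 -0.13014729  0.2       ]
fin [ 0.63396938 -0.1250443   0.21      ]
```

>>> move_arm([
  [[15,-40,-30],[0,0,0.01]],
  [[30,-80,-70],[0,0,0.02]],
  [[48,-120,-110],[0,0,0.03]],
  [[63,-163,-150],[0,0,0.03]],
  [[63,-163,-150],[0,0,0.03]],
  [[63,-163,-165],[0,0,0.03]],
  [[63,-163,-180],[0,0,0.03]],
], jaw=30)

```text
clock: 4.75
position: [0.6433, -0.1315, 0.22]
tool_rot: [3.141, 0.001, -3.109]
force: [0.3, -0.5, 0.1]
grip_width: 0.0301
```

```bash
python3 - <<'E'
from h import *
s,f=wrist('w3'); print(s['clock'],s['position'],s['tool_rot'],s['force'],s['grip_width'])
g=grab_frame('side'); cv2.imwrite('pics/s3.png',cv2.resize(g['frame'][160:340,290:550,::-1],None,fx=3,fy=3,interpolation=cv2.INTER_CUBIC))
E
```

```text
4.75 [ 0.64332281 -0.13151363  0.22003387] [ 3.14101592e+00  1.08915074e-03 -3.10936311e+00] [ 0.30719307 -0.53702284  0.05185974] 0.03008993427989465
```

View pics/w3.png

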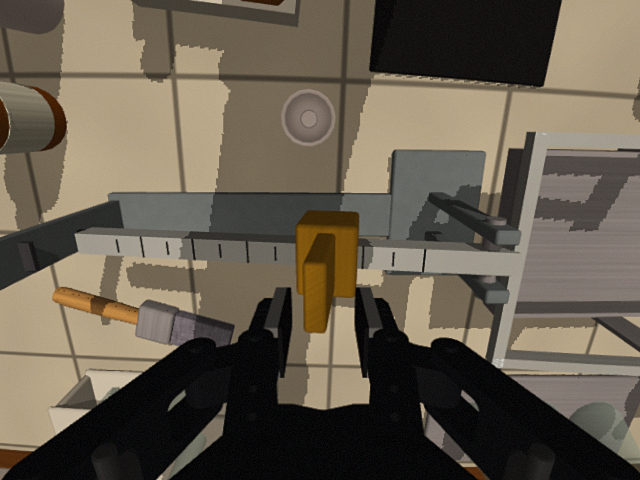

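View pics/s3.png

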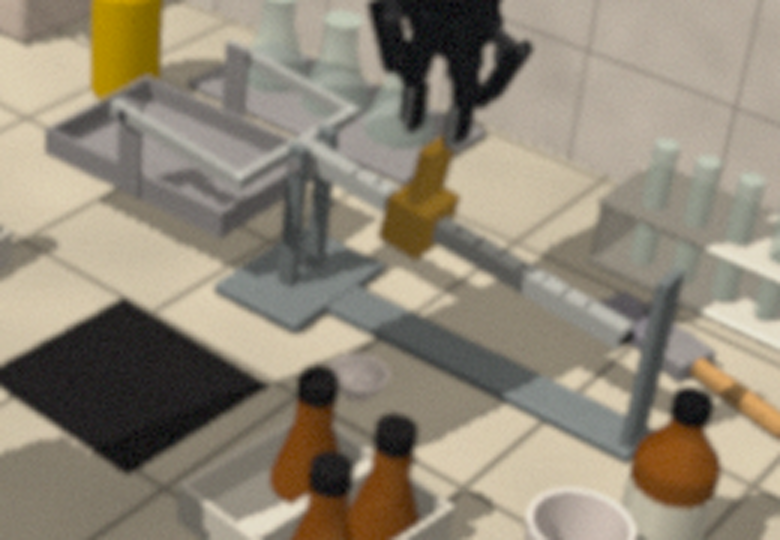

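>>> move_arm([
  [[0,-3,-20],[0,0,0]],
  [[0,-3,-42],[0,0,0]],
  [[0,-3,-42],[0,0,0]],
  [[1,-20,-44],[0,0,0]],
  [[1,-40,-46],[0,0,0]],
  [[2,-60,-48],[0,0,0]],
  [[3,-80,-50],[0,0,0]],
  [[3,-100,-52],[0,0,0]],
  [[4,-115,-54],[0,0,0]],
  [[4,-128,-55],[0,0,0]],
  [[4,-128,-55],[0,0,0]],
  [[4,-123,-55],[0,0,0]],
])

```text
clock: 6.35
position: [0.6472, -0.256, 0.1653]
tool_rot: [3.142, 0.0, -3.111]
force: [-1.0, 0.9, 0.2]
grip_width: 0.0298
```

```bash
python3 - <<'E'
from h import *
s,f=wrist('w4'); print(s['clock'],s['position'],s['tool_rot'],s['force'],s['grip_width'])
g=grab_frame('side'); cv2.imwrite('pics/s4.png',cv2.resize(g['frame'][160:340,290:550,::-1],None,fx=3,fy=3,interpolation=cv2.INTER_CUBIC))
E
```

```text
6.35 [ 0.64720289 -0.25595419  0.16532443] [ 3.14155249e+00  1.05463169e-04 -3.11147004e+00] [-0.96866315  0.86921104  0.22919888] 0.029791964601249794
```

View pics/w4.png

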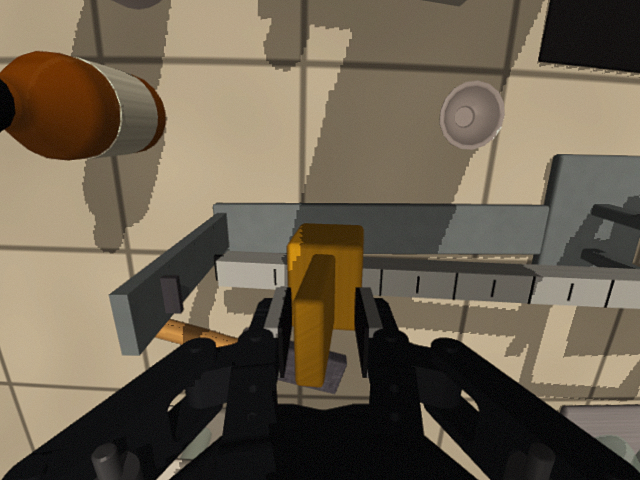

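View pics/s4.png

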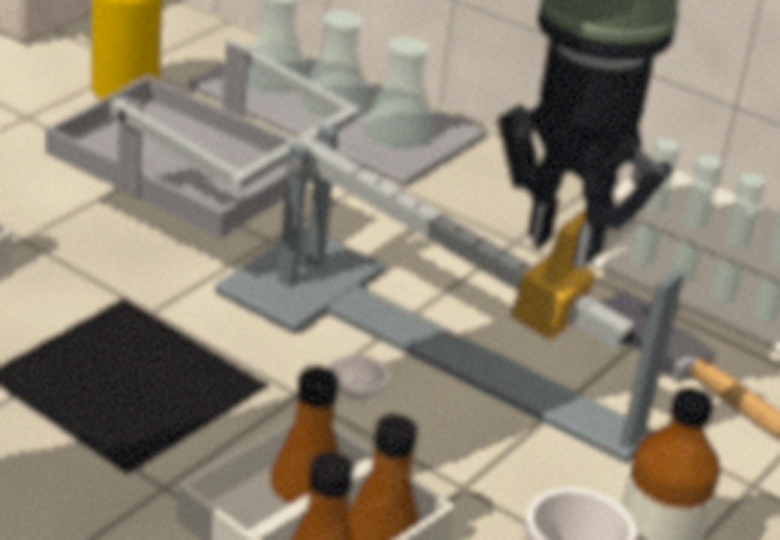

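>>> move_arm([
  [[0,0,50],[0,0,0]],
  [[-10,0,100],[0,0,0]],
  [[-60,8,125],[0,0,-0.03]],
  [[-115,16,135],[0,0,-0.03]],
  [[-170,24,135],[0,0,-0.03]],
  [[-225,32,135],[0,0,-0.03]],
  [[-247,36,135],[0,0,-0.03]],
  [[-247,36,135],[0,0,-0.03]],
], jaw=48)

```text
clock: 7.45
position: [0.3994, -0.2199, 0.301]
tool_rot: [-3.142, 0.001, -3.141]
force: [0.5, -0.4, 0.7]
grip_width: 0.048
```

```bash
python3 - <<'E'
from h import *
s,f=wrist('w5'); T=f['T']; print(s['clock'],s['position'],s['tool_rot'],s['qpos'])
for d in outline_of('flask1','wrist'):
    p=atz(f,T,d['pixel'],.05); print(d['score'],d['pixel'],fitflask(f,T,d['pixels'],p[:2],.004))
E
```

```text
7.45 [ 0.39935139 -0.21987462  0.30100912] [-3.14157668e+00  1.36078337e-03 -3.14124596e+00] [ 0.18872603  0.19724931  0.216193    1.97835229 -0.05161774  0.9698302
  2.00114678]
0.83 [344.5, 228.9] (array([ 0.4349, -0.19  ]), np.float64(0.926))
0.79 [287.4, 227.4] (array([ 0.4306, -0.2622]), np.float64(0.949))
0.46 [551.4, 363.7] (array([0.6412, 0.1569]), np.float64(0.176))
```

View pics/w5.png

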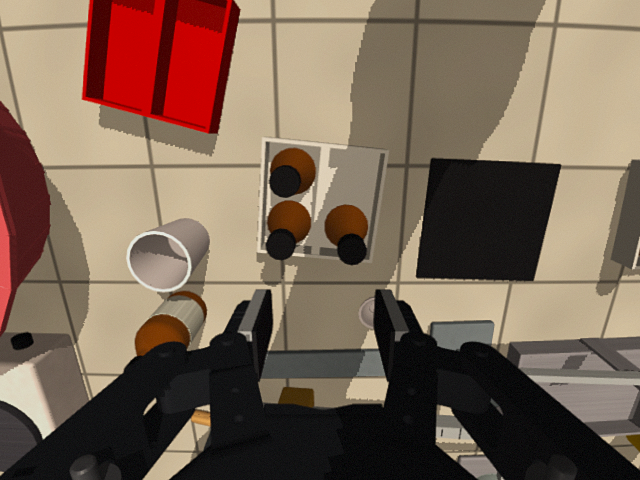

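>>> move_arm([
  [[18,15,-40],[0,0,0]],
  [[35,30,-90],[0,0,0]],
  [[35,30,-130],[0,0,0]],
  [[35,30,-130],[0,0,0]],
  [[35,30,-160],[0,0,0]],
  [[35,30,-190],[0,0,0]],
  [[35,30,-204],[0,0,0]],
  [[35,30,-204],[0,0,0]],
])

```text
clock: 8.55
position: [0.4355, -0.1905, 0.0967]
tool_rot: [3.142, -0.0, 3.142]
force: [-0.1, -0.7, 0.5]
grip_width: 0.0475
```

>>> move_arm([
  [[0,0,0],[0,0,0]],
  [[0,0,0],[0,0,0]],
  [[0,0,0],[0,0,0]],
  [[0,0,0],[0,0,0]],
  [[0,0,30],[0,0,0]],
  [[0,0,80],[0,0,0]],
], jaw=15, grip_force=25)

```text
clock: 9.3
position: [0.4345, -0.1901, 0.1771]
tool_rot: [3.141, -0.002, -3.141]
force: [0.9, -0.2, -1.3]
grip_width: 0.0291
```

```bash
python3 - <<'E'
from h import *
s,f=wrist('w6'); T=f['T']; print(s['clock'],s['position'],s['force'],s['grip_width'])
E
```

```text
9.3 [ 0.43454959 -0.19014644  0.17709637] [ 0.92531475 -0.24070664 -1.31619848] 0.02906083979821264
```

View pics/w6.png

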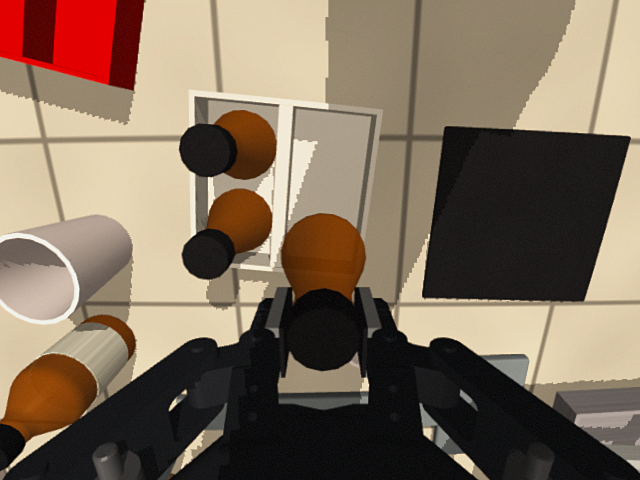

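>>> move_arm([
  [[0,5,50],[0,0,0]],
  [[15,40,95],[0,0,0]],
  [[45,85,118],[0,0,0]],
  [[80,135,118],[0,0,0]],
  [[115,188,118],[0,0,0]],
  [[150,242,118],[0,0,0]],
  [[183,296,118],[0,0,0]],
  [[213,345,118],[0,0,0.015]],
  [[233,378,115],[0,0,0.03]],
  [[233,378,100],[0,0,0.03]],
  [[233,378,60],[0,0,0.03]],
  [[233,378,30],[0,0,0.03]],
])

```text
clock: 10.85
position: [0.6675, 0.1867, 0.2053]
tool_rot: [-3.141, -0.001, -3.112]
force: [0.4, -0.1, -2.5]
grip_width: 0.029
```

```bash
python3 - <<'E'
from h import *
s,f=wrist('w7'); T=f['T']; print(s['clock'],s['position'],s['force'],s['grip_width'],s['qpos'])
E
```

```text
10.85 [0.66752087 0.18670003 0.20527539] [ 0.43004243 -0.09023153 -2.52357683] 0.028984520413058303 [-0.40248505  0.68471627  0.07305479  1.45012087 -0.05388223  1.00953139
  1.2831229 ]
```

View pics/w7.png

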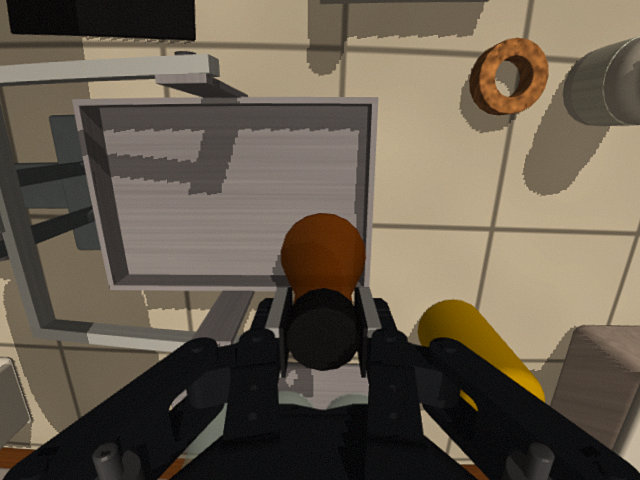

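```bash
python3 - <<'E'
from h import *
s,f=wrist(); T=f['T']
for z in (.086,.089,.092): rect(f,T,[(75,101),(377,97),(367,288),(110,289)],z,'pan')
E
```

```text
pan [[0.5706, 0.0194], [0.564, 0.2194], [0.7, 0.2223], [0.7079, 0.0219]] cen [0.6356 0.1207] L [0.2001 0.1361 0.2006 0.1373] ang [ 1.604  0.021 -1.532 -3.124]
pan [[0.5709, 0.0216], [0.5643, 0.2189], [0.6986, 0.2218], [0.7064, 0.024]] cen [0.635  0.1216] L [0.1975 0.1343 0.198  0.1355] ang [ 1.604  0.021 -1.532 -3.124]
pan [[0.5711, 0.0237], [0.5646, 0.2185], [0.6972, 0.2213], [0.7048, 0.0261]] cen [0.6344 0.1224] L [0.1949 0.1326 0.1954 0.1338] ang [ 1.604  0.021 -1.532 -3.124]
```

>>> move_arm([
  [[-1,0,-20],[0,0,0]],
  [[-2,0,-34],[0,0,0]],
  [[-2,0,-42],[0,0,0]],
  [[-2,0,-46],[0,0,0]],
  [[-2,0,-46],[0,0,0]],
])

```text
clock: 11.58
position: [0.6664, 0.1877, 0.1608]
tool_rot: [3.142, 0.001, -3.112]
force: [0.2, -0.2, -1.1]
grip_width: 0.0292
```

>>> move_arm([
  [[0,0,0],[0,0,0]],
  [[0,0,0],[0,0,0]],
  [[0,0,0],[0,0,0]],
  [[0,0,20],[0,0,0]],
  [[0,0,60],[0,0,0]],
  [[-10,0,110],[0,0,0]],
], jaw=48)

```text
clock: 12.32
position: [0.6561, 0.1874, 0.2722]
tool_rot: [-3.141, -0.0, -3.112]
force: [-0.3, 0.4, 0.1]
grip_width: 0.0479
```

```bash
python3 - <<'E'
from h import *
s,f=wrist('w8'); T=f['T']; print(s['clock'],s['position'],s['force'],s['grip_width'])
for d in outline_of('flask1','wrist'):
    p=atz(f,T,d['pixel'],.1); print(d['score'],d['pixel'],[fitflask(f,T,d['pixels'],p[:2],z) for z in (.06,.065,.07)])
E
```

```text
12.325 [0.65606192 0.18744251 0.27223365] [-0.28441926  0.39982561  0.09247825] 0.04789310075276074
0.72 [351.4, 9.5] [(array([0.4584, 0.2065]), np.float64(0.912)), (array([0.46  , 0.2062]), np.float64(0.908)), (array([0.4617, 0.2061]), np.float64(0.898))]
0.62 [316.9, 234.6] [(array([0.6678, 0.1884]), np.float64(0.97)), (array([0.6663, 0.1885]), np.float64(0.944)), (array([0.6651, 0.1884]), np.float64(0.916))]
```

View pics/w8.png

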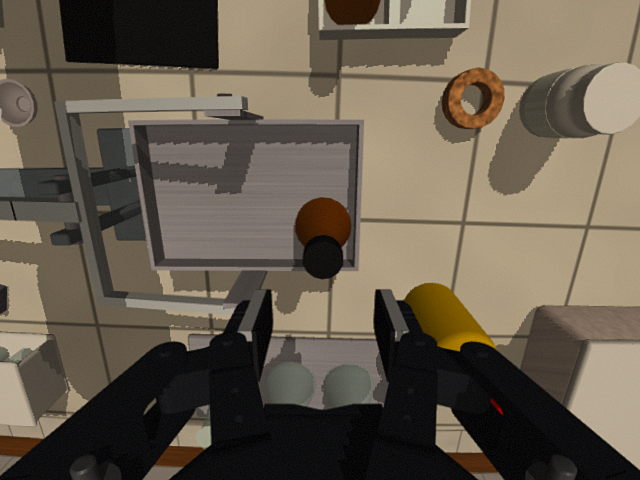

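>>> move_arm([
  [[-50,6,0],[0,0,-0.01]],
  [[-100,12,0],[0,0,-0.02]],
  [[-150,18,0],[0,0,-0.03]],
  [[-195,22,-20],[0,0,-0.03]],
  [[-210,24,-50],[0,0,-0.03]],
  [[-210,24,-60],[0,0,-0.03]],
  [[-210,24,-60],[0,0,-0.03]],
])

```text
clock: 13.3
position: [0.447, 0.2116, 0.2107]
tool_rot: [-3.142, 0.0, 3.141]
force: [1.0, 0.9, 0.2]
grip_width: 0.0479
```

```bash
python3 - <<'E'
from h import *
s,f=wrist('w9'); T=f['T']; print(s['clock'],s['position'],s['force'],s['grip_width'])
for d in outline_of('flask1','wrist'):
    p=atz(f,T,d['pixel'],.05); print(d['score'],d['pixel'],[fitflask(f,T,d['pixels'],p[:2],z) for z in (.004,)])
E
```

```text
13.3 [0.4470329  0.21160728 0.2106834 ] [1.02733363 0.88108144 0.21100979] 0.04794615417599547
0.93 [404.7, 148.4] [(array([0.3803, 0.2797]), np.float64(0.922))]
```

View pics/w9.png

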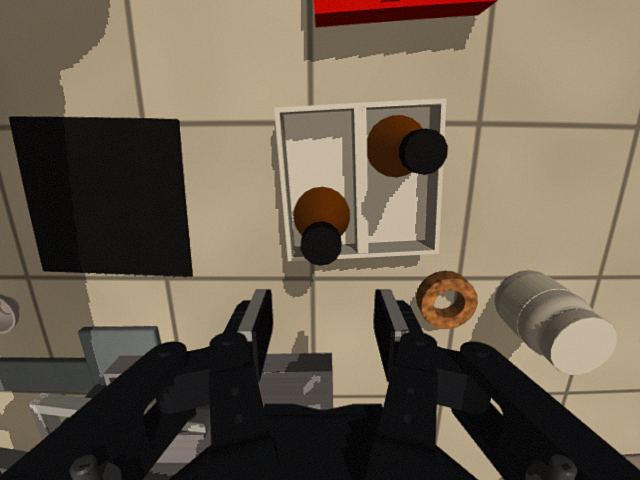

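>>> move_arm([
  [[0,0,-40],[0,0,0]],
  [[0,0,-80],[0,0,0]],
  [[0,0,-105],[0,0,0]],
  [[0,0,-115],[0,0,0]],
  [[0,0,-115],[0,0,0]],
])

```text
clock: 14.02
position: [0.4466, 0.2117, 0.0956]
tool_rot: [-3.142, 0.0, 3.141]
force: [0.7, 0.3, 0.4]
grip_width: 0.0482
```

>>> move_arm([
  [[0,0,0],[0,0,0]],
  [[0,0,0],[0,0,0]],
  [[0,0,0],[0,0,0]],
  [[0,0,0],[0,0,0]],
  [[0,0,40],[0,0,0]],
  [[0,0,95],[0,0,0]],
  [[0,0,150],[0,0,0]],
  [[15,-2,195],[0,0,0]],
  [[45,-6,197],[0,0,0]],
  [[85,-13,197],[0,0,0.015]],
  [[125,-20,197],[0,0,0.03]],
  [[155,-25,195],[0,0,0.03]],
], jaw=15)

```text
clock: 15.52
position: [0.6025, 0.1861, 0.2907]
tool_rot: [3.141, 0.001, -3.112]
force: [0.2, 0.2, -3.1]
grip_width: 0.0294
```

>>> move_arm([
  [[-2,0,-45],[0,0,0]],
  [[-2,0,-90],[0,0,0]],
  [[-2,0,-115],[0,0,0]],
  [[-2,0,-126],[0,0,0]],
  [[-2,0,-131],[0,0,0]],
  [[-2,0,-131],[0,0,0]],
])

```text
clock: 16.27
position: [0.5992, 0.1867, 0.1598]
tool_rot: [3.142, 0.0, -3.111]
force: [-0.4, -0.0, -1.9]
grip_width: 0.0291
```

>>> move_arm([
  [[0,0,0],[0,0,0]],
  [[0,0,0],[0,0,0]],
  [[0,0,0],[0,0,0]],
  [[0,0,25],[0,0,0]],
  [[0,0,75],[0,0,0]],
  [[-40,10,115],[0,0,0]],
  [[-80,30,115],[0,0,0]],
  [[-120,50,115],[0,0,-0.015]],
  [[-160,70,110],[0,0,-0.03]],
  [[-200,86,90],[0,0,-0.03]],
  [[-220,94,70],[0,0,-0.03]],
  [[-220,94,70],[0,0,-0.03]],
], jaw=48)

```text
clock: 17.77
position: [0.3777, 0.281, 0.2287]
tool_rot: [-3.141, -0.001, -3.139]
force: [0.7, -0.9, 0.8]
grip_width: 0.0482
```

```bash
python3 - <<'E'
from h import *
s,f=wrist('w10'); T=f['T']; print(s['clock'],s['position'],s['force'],s['grip_width'],s['qpos'])
for d in outline_of('flask1','wrist'):
    p=atz(f,T,d['pixel'],.05); print(d['score'],d['pixel'],[fitflask(f,T,d['pixels'],p[:2],z) for z in (.004,)])
g=grab_frame('scene'); cv2.imwrite('pics/s10.png',cv2.resize(g['frame'][170:450,170:500,::-1],None,fx=2.2,fy=2.2,interpolation=cv2.INTER_CUBIC))
E
```

```text
17.775 [0.37768014 0.28104553 0.22869233] [ 0.68670692 -0.90263397  0.76351267] 0.04822135380581961 [-0.7905131   0.31650213  0.03088809  2.02330365 -0.0137678   0.80357064
  0.82173083]
0.87 [321.7, 218.1] [(array([0.3806, 0.2803]), np.float64(0.958))]
0.64 [206.3, 436.7] [(array([0.6918, 0.1376]), np.float64(0.051))]
```

View pics/w10.png

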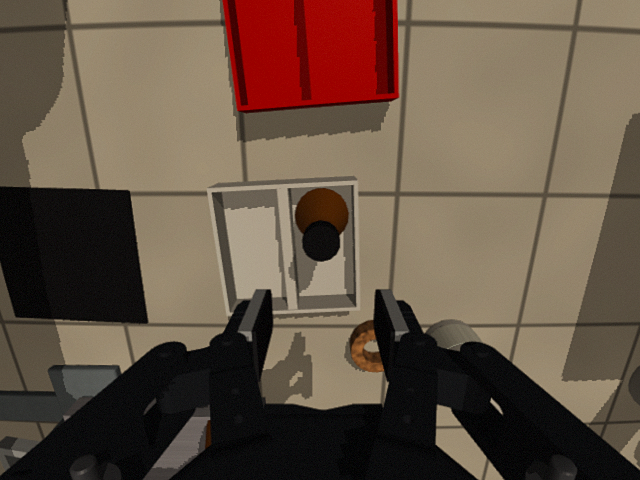

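View pics/s10.png

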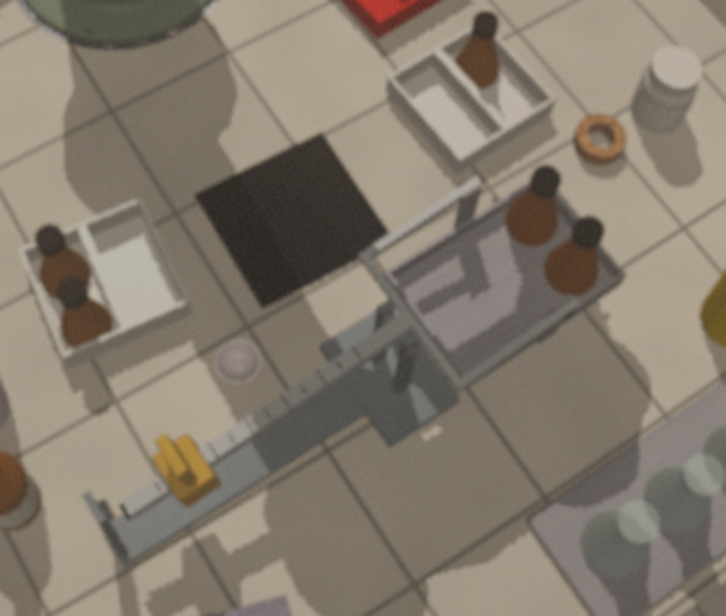

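>>> move_arm([
  [[2,-1,-45],[0,0,0]],
  [[2,-1,-95],[0,0,0]],
  [[2,-1,-122],[0,0,0]],
  [[2,-1,-133],[0,0,0]],
  [[2,-1,-133],[0,0,0]],
])

```text
clock: 18.55
position: [0.3817, 0.2795, 0.0965]
tool_rot: [-3.141, 0.0, 3.141]
force: [0.4, 0.2, -0.3]
grip_width: 0.0482
```

>>> move_arm([
  [[0,0,0],[0,0,0]],
  [[0,0,0],[0,0,0]],
  [[0,0,0],[0,0,0]],
  [[0,0,0],[0,0,0]],
  [[0,0,40],[0,0,0]],
  [[5,0,95],[0,0,0]],
  [[25,-10,145],[0,0,0]],
  [[60,-32,185],[0,0,0]],
  [[105,-57,200],[0,0,0]],
  [[155,-85,205],[0,0,0.015]],
  [[205,-113,205],[0,0,0.03]],
  [[250,-138,205],[0,0,0.03]],
], jaw=15)

```text
clock: 20.05
position: [0.6326, 0.1404, 0.3021]
tool_rot: [3.141, 0.001, -3.111]
force: [0.9, 0.8, -1.0]
grip_width: 0.0291
```

>>> move_arm([
  [[20,-10,0],[0,0,0]],
  [[37,-19,-5],[0,0,0]],
  [[37,-19,-45],[0,0,0]],
  [[37,-19,-90],[0,0,0]],
  [[37,-19,-120],[0,0,0]],
  [[37,-19,-135],[0,0,0]],
  [[37,-19,-141],[0,0,0]],
  [[37,-19,-141],[0,0,0]],
])

```text
clock: 21.05
position: [0.6685, 0.1227, 0.1612]
tool_rot: [3.141, 0.001, -3.111]
force: [0.7, -0.0, -1.6]
grip_width: 0.0292
```

>>> move_arm([
  [[0,0,0],[0,0,0]],
  [[0,0,0],[0,0,0]],
  [[0,0,0],[0,0,0]],
  [[0,0,25],[0,0,0]],
  [[0,0,75],[0,0,0]],
  [[-15,-15,125],[0,0,0]],
  [[-40,-50,130],[0,0,0]],
  [[-70,-95,130],[0,0,0]],
  [[-100,-140,130],[0,0,-0.01]],
  [[-130,-185,130],[0,0,-0.02]],
  [[-160,-235,130],[0,0,-0.03]],
  [[-190,-285,130],[0,0,-0.03]],
], jaw=48)

```text
clock: 22.55
position: [0.477, -0.1637, 0.2907]
tool_rot: [-3.142, 0.001, -3.141]
force: [1.3, -0.2, 0.0]
grip_width: 0.0479
```

```bash
python3 - <<'E'
from h import *
s=observe(); print(s['clock'],s['position'],s['force'],s['grip_width'],s['qpos'])
g=grab_frame('scene'); cv2.imwrite('pics/s11.png',cv2.resize(g['frame'][170:450,170:500,::-1],None,fx=2.2,fy=2.2,interpolation=cv2.INTER_CUBIC))
E
```

```text
22.55 [ 0.47702714 -0.16372731  0.29067836] [ 1.27600899 -0.24335287  0.03487071] 0.04792632780290449 [ 0.04922693  0.29329101  0.20529095  1.88024774 -0.07142549  0.97427975
  1.85707312]
```

View pics/s11.png

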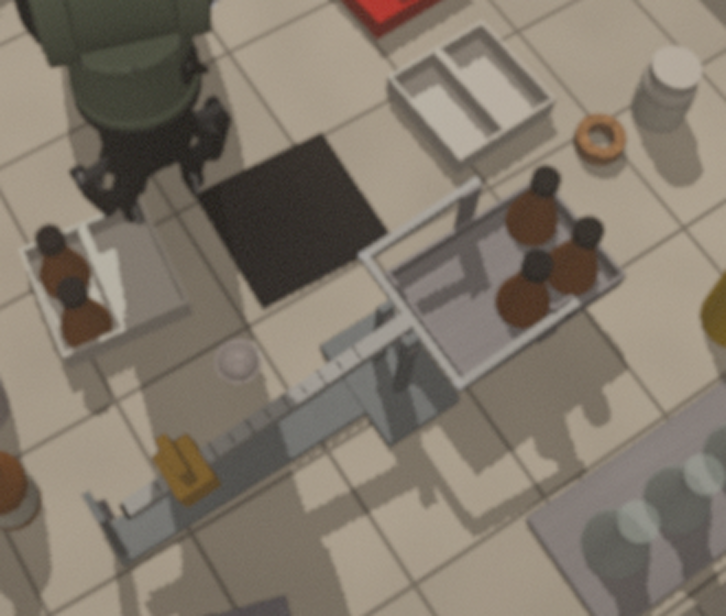

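>>> move_arm([
  [[-23,-49,-30],[0,0,0]],
  [[-46,-98,-70],[0,0,0]],
  [[-46,-98,-80],[0,0,0]],
  [[-46,-98,-80],[0,0,0]],
])

```text
clock: 23.1
position: [0.4321, -0.2601, 0.2099]
tool_rot: [3.141, -0.001, 3.141]
force: [0.6, -0.2, -0.0]
grip_width: 0.0481
```

```bash
python3 - <<'E'
from h import *
s,f=wrist('w12'); T=f['T']; print(s['clock'],s['position'],s['force'],s['grip_width'])
for d in outline_of('flask1','wrist'):
    p=atz(f,T,d['pixel'],.05); print(d['score'],d['pixel'],[fitflask(f,T,d['pixels'],p[:2],z) for z in (.004,)])
E
```

```text
23.1 [ 0.43207307 -0.26006765  0.20991186] [ 0.6056501  -0.17724871 -0.02701492] 0.0481237270265549
0.92 [319.9, 224.1] [(array([ 0.4293, -0.2625]), np.float64(0.955))]
0.85 [326.4, 151.2] [(array([ 0.3656, -0.2555]), np.float64(0.97))]
```

View pics/w12.png

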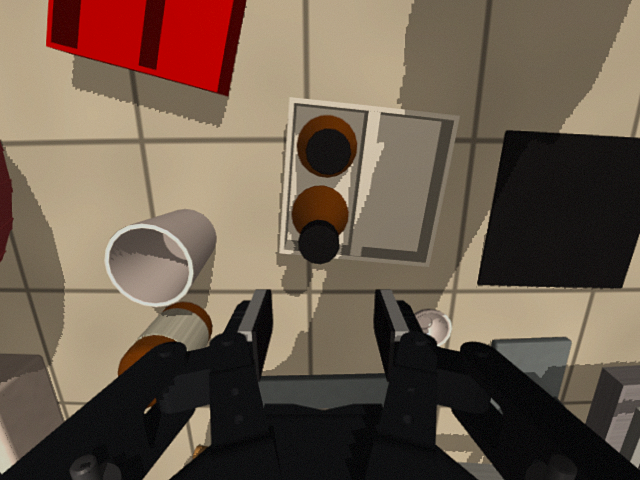

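>>> move_arm([
  [[-2,-2,-40],[0,0,0]],
  [[-2,-2,-80],[0,0,0]],
  [[-2,-2,-105],[0,0,0]],
  [[-2,-2,-114],[0,0,0]],
  [[-2,-2,-114],[0,0,0]],
])

```text
clock: 23.82
position: [0.4308, -0.262, 0.0968]
tool_rot: [-3.142, 0.001, -3.141]
force: [0.5, 0.4, 0.2]
grip_width: 0.0478
```

>>> move_arm([
  [[0,0,0],[0,0,0]],
  [[0,0,0],[0,0,0]],
  [[0,0,0],[0,0,0]],
  [[0,0,0],[0,0,0]],
  [[0,0,40],[0,0,0]],
  [[0,0,95],[0,0,0]],
  [[10,20,145],[0,0,0]],
  [[28,62,185],[0,0,0]],
  [[50,112,200],[0,0,0]],
  [[75,168,205],[0,0,0]],
  [[100,224,205],[0,0,0.01]],
  [[125,280,205],[0,0,0.02]],
], jaw=15)

```text
clock: 25.32
position: [0.5556, 0.0196, 0.3021]
tool_rot: [3.141, 0.001, -3.121]
force: [0.7, -1.5, -0.4]
grip_width: 0.0294
```

>>> move_arm([
  [[23,52,0],[0,0,0.01]],
  [[45,102,-3],[0,0,0.01]],
  [[45,102,-45],[0,0,0.01]],
  [[45,102,-90],[0,0,0.01]],
  [[45,102,-120],[0,0,0.01]],
  [[45,102,-135],[0,0,0.01]],
  [[45,102,-141],[0,0,0.01]],
  [[45,102,-141],[0,0,0.01]],
])

```text
clock: 26.32
position: [0.6005, 0.1197, 0.161]
tool_rot: [3.141, 0.001, -3.111]
force: [-0.0, -0.2, 2.3]
grip_width: 0.0292
```

>>> move_arm([
  [[0,0,0],[0,0,0]],
  [[0,0,0],[0,0,0]],
  [[0,0,0],[0,0,0]],
  [[0,0,25],[0,0,0]],
  [[0,0,75],[0,0,0]],
  [[-10,-15,125],[0,0,0]],
  [[-35,-55,130],[0,0,0]],
  [[-65,-105,130],[0,0,0]],
  [[-95,-155,130],[0,0,-0.01]],
  [[-125,-205,130],[0,0,-0.02]],
  [[-155,-260,130],[0,0,-0.03]],
  [[-185,-310,130],[0,0,-0.03]],
], jaw=48)

```text
clock: 27.82
position: [0.4139, -0.192, 0.2907]
tool_rot: [-3.141, 0.001, 3.141]
force: [0.8, -0.8, 0.6]
grip_width: 0.0479
```

>>> move_arm([
  [[-25,-35,-20],[0,0,0]],
  [[-51,-66,-60],[0,0,0]],
  [[-51,-66,-80],[0,0,0]],
  [[-51,-66,-80],[0,0,0]],
])

```text
clock: 28.32
position: [0.3636, -0.2562, 0.2096]
tool_rot: [3.141, -0.002, 3.141]
force: [-0.5, -0.2, 0.1]
grip_width: 0.0483
```

```bash
python3 - <<'E'
from h import *
s,f=wrist('w13'); T=f['T']; print(s['clock'],s['position'],s['force'],s['grip_width'],s['qpos'])
for d in outline_of('flask1','wrist'):
    p=atz(f,T,d['pixel'],.05); print(d['score'],d['pixel'],[fitflask(f,T,d['pixels'],p[:2],z) for z in (.004,)])
g=grab_frame('scene'); cv2.imwrite('pics/s13.png',cv2.resize(g['frame'][170:450,170:500,::-1],None,fx=2.2,fy=2.2,interpolation=cv2.INTER_CUBIC))
E
```

```text
28.325 [ 0.3635613  -0.25621191  0.20963161] [-0.54030334 -0.18408832  0.13643737] 0.048312630802415144 [ 0.25321769  0.31734854  0.27937869  2.11283693 -0.12918483  0.72912272
  2.18642294]
0.68 [323.6, 227.7] [(array([ 0.3651, -0.2558]), np.float64(0.942))]
```

View pics/w13.png

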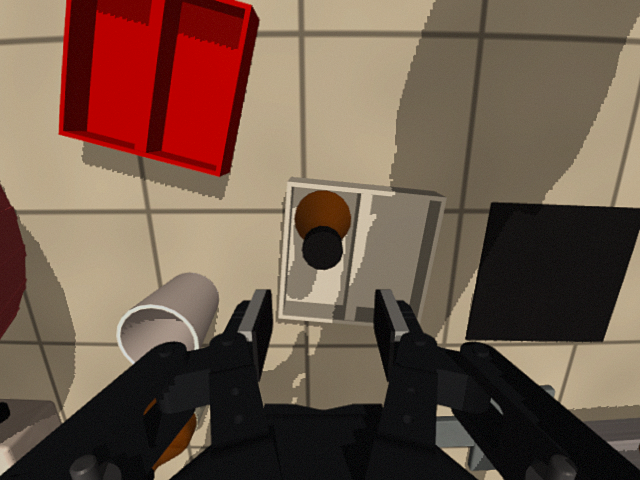

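View pics/s13.png

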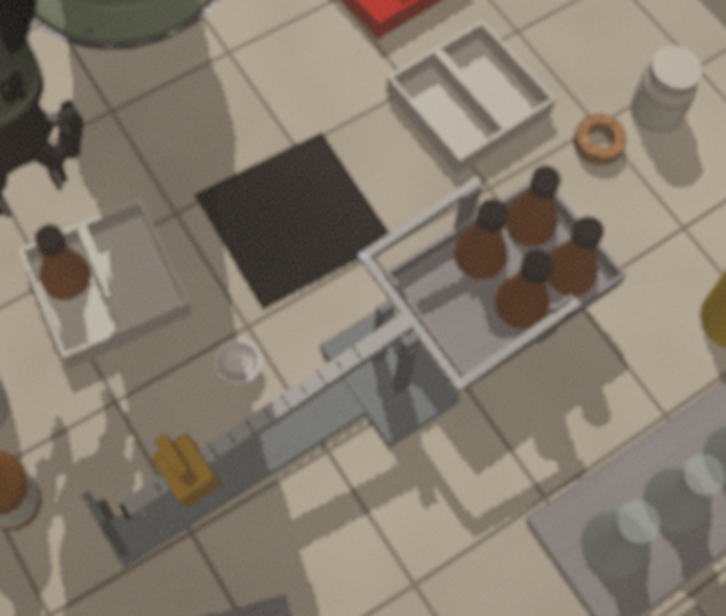

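>>> move_arm([
  [[1,0,-40],[0,0,0]],
  [[1,0,-80],[0,0,0]],
  [[1,0,-104],[0,0,0]],
  [[1,0,-113],[0,0,0]],
  [[1,0,-113],[0,0,0]],
])

```text
clock: 29.1
position: [0.3656, -0.2563, 0.0978]
tool_rot: [-3.141, 0.0, -3.141]
force: [-0.3, -0.1, -0.1]
grip_width: 0.0478
```

>>> move_arm([
  [[0,0,0],[0,0,0]],
  [[0,0,0],[0,0,0]],
  [[0,0,0],[0,0,0]],
  [[0,0,0],[0,0,0]],
  [[0,0,40],[0,0,0]],
  [[0,0,95],[0,0,0]],
  [[10,20,145],[0,0,0]],
  [[40,55,185],[0,0,0]],
  [[75,95,200],[0,0,0]],
  [[112,138,205],[0,0,0]],
  [[150,180,205],[0,0,0.01]],
  [[190,222,205],[0,0,0.02]],
], jaw=15)

```text
clock: 30.6
position: [0.556, -0.0328, 0.3033]
tool_rot: [-3.142, 0.001, -3.121]
force: [1.6, -0.4, -1.0]
grip_width: 0.0287
```

>>> move_arm([
  [[40,43,0],[0,0,0.01]],
  [[82,89,0],[0,0,0.01]],
  [[82,89,-30],[0,0,0.01]],
  [[82,89,-75],[0,0,0.01]],
  [[82,89,-115],[0,0,0.01]],
  [[82,89,-134],[0,0,0.01]],
  [[82,89,-142],[0,0,0.01]],
  [[82,89,-142],[0,0,0.01]],
])

```text
clock: 31.6
position: [0.6376, 0.0547, 0.1611]
tool_rot: [3.142, 0.001, -3.112]
force: [-0.2, 0.2, -0.5]
grip_width: 0.0292
```

```bash
python3 - <<'E'
from h import *
s,f=wrist('w14'); T=f['T']; print(s['clock'],s['position'],s['force'],s['grip_width'],s['qpos'])
g=grab_frame('side'); cv2.imwrite('pics/s14.png',cv2.resize(g['frame'][140:340,270:530,::-1],None,fx=3,fy=3,interpolation=cv2.INTER_CUBIC))
E
```

```text
31.6 [0.6375571  0.05466829 0.16114523] [-0.17565525  0.24094654 -0.5355793 ] 0.02922685190697221 [-0.27536547  0.65756763  0.14824725  1.6470345  -0.12091958  0.84498581
  1.52353409]
```

View pics/w14.png

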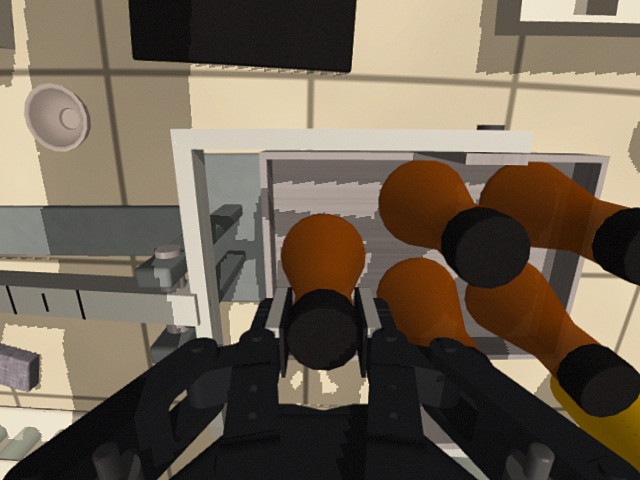

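View pics/s14.png

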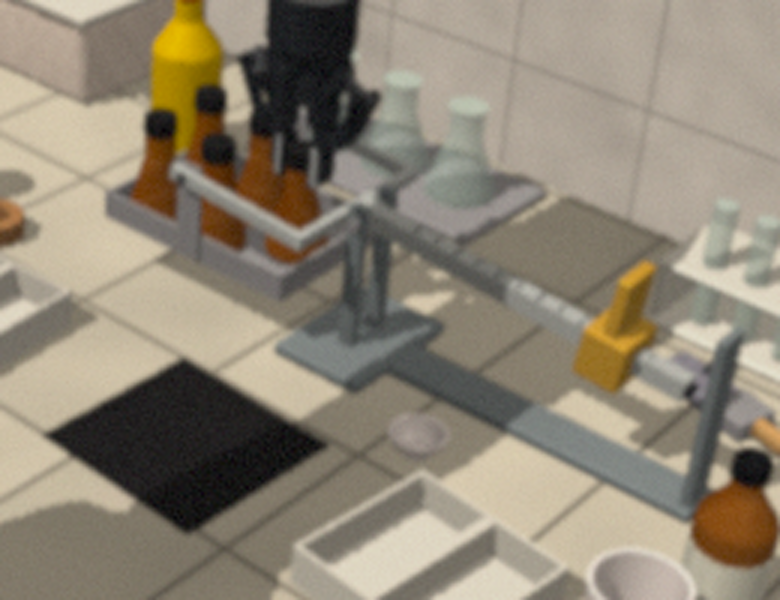

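>>> move_arm([
  [[0,0,-4],[0,0,0]],
  [[0,0,-8],[0,0,0]],
  [[0,0,-12],[0,0,0]],
  [[0,0,-14],[0,0,0]],
  [[0,0,-14],[0,0,0]],
  [[0,0,-14],[0,0,0]],
])

```text
clock: 32.45
position: [0.6371, 0.0546, 0.1463]
tool_rot: [-3.142, -0.0, -3.111]
force: [-0.2, 0.6, 1.1]
grip_width: 0.0292
```

>>> move_arm([
  [[0,0,0],[0,0,0]],
  [[0,0,0],[0,0,0]],
  [[0,0,0],[0,0,0]],
  [[0,0,0],[0,0,0]],
  [[0,0,25],[0,0,0]],
  [[0,0,75],[0,0,0]],
  [[-20,-10,130],[0,0,0]],
  [[-50,-20,185],[0,0,0]],
  [[-58,-25,220],[0,0,0]],
  [[-58,-25,252],[0,0,0]],
  [[-58,-25,252],[0,0,0]],
  [[-58,-25,252],[0,0,0]],
], jaw=48)

```text
clock: 33.95
position: [0.579, 0.0297, 0.3977]
tool_rot: [-3.142, -0.001, -3.111]
force: [0.3, 0.7, -0.7]
grip_width: 0.048
```

```bash
python3 - <<'E'
from h import *
import pickle
s,f=wrist('w15'); T=f['T']; print(s['clock'],s['position'],s['force'],s['grip_width'],s['qpos'])
pickle.dump(f,open('w15.pkl','wb'))
g=grab_frame('side'); cv2.imwrite('pics/s15.png',cv2.resize(g['frame'][140:340,270:530,::-1],None,fx=3,fy=3,interpolation=cv2.INTER_CUBIC))
E
```

```text
33.95 [0.57896312 0.02971292 0.39770046] [ 0.2846943   0.70965649 -0.72335668] 0.04795306096385734 [-0.29798941  0.33766623  0.19922904  1.53419628 -0.06852756  1.2772062
  1.51118808]
```

View pics/w15.png

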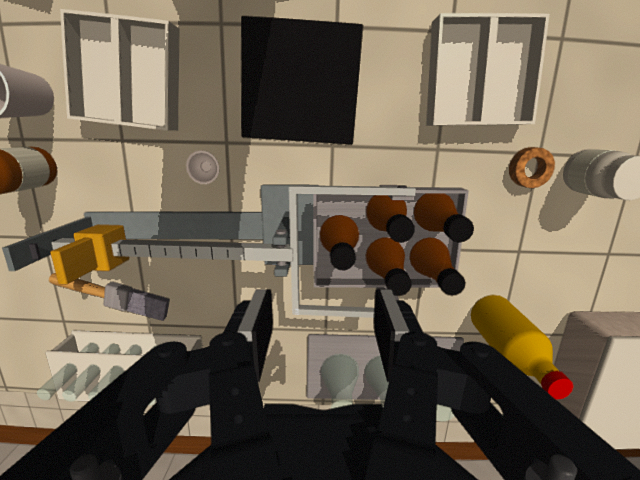

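View pics/s15.png

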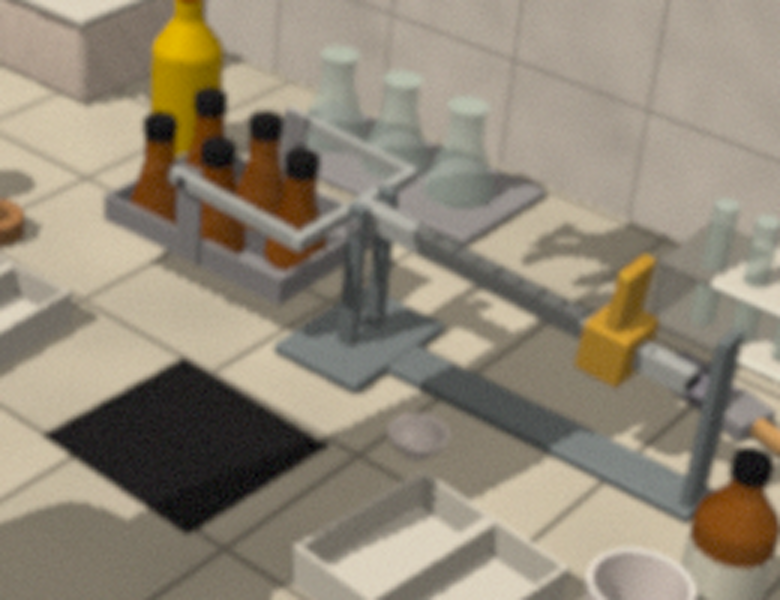

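>>> move_arm([
  [[-36,43,-30],[0,0,-0.01]],
  [[-72,87,-60],[0,0,-0.02]],
  [[-108,130,-90],[0,0,-0.03]],
  [[-144,174,-120],[0,0,-0.03]],
  [[-170,207,-140],[0,0,-0.03]],
  [[-179,217,-148],[0,0,-0.03]],
  [[-179,217,-148],[0,0,-0.03]],
])

```text
clock: 34.92
position: [0.3998, 0.2467, 0.2497]
tool_rot: [-3.141, -0.001, -3.14]
force: [0.4, 0.1, 0.6]
grip_width: 0.0484
```

```bash
python3 - <<'E'
from h import *
s,f=wrist('w16'); T=f['T']; print(s['clock'],s['position'],s['tool_rot'])
g=grab_frame('side'); cv2.imwrite('pics/s16.png',cv2.resize(g['frame'][140:340,270:530,::-1],None,fx=3,fy=3,interpolation=cv2.INTER_CUBIC))
cv2.imwrite('pics/w16c.png',cv2.resize(f['frame'][100:320,220:420,::-1],None,fx=2.7,fy=2.7,interpolation=cv2.INTER_CUBIC))
E
```

```text
34.925 [0.39981442 0.24665976 0.2497363 ] [-3.14058455e+00 -1.02377360e-03 -3.14027123e+00]
```

View pics/w16c.png

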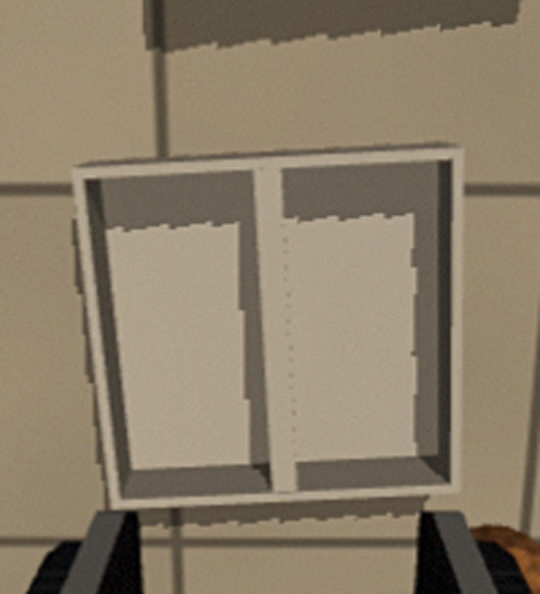

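View pics/s16.png

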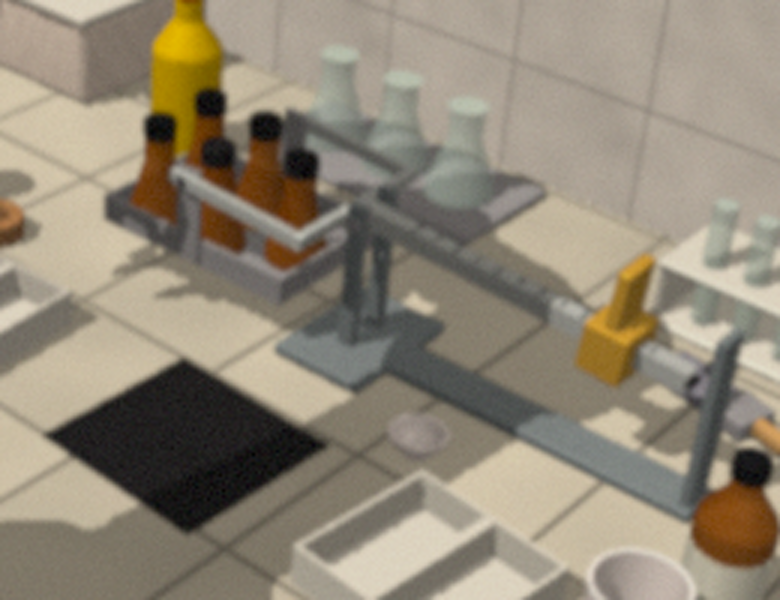

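```bash
python3 - <<'E'
from h import *
s,f=wrist(); T=f['T']
c=lambda p:np.array(p)/2.7+[220,100]-.3
rect(f,T,[c(p) for p in [(75,170),(462,148),(462,491),(112,506)]],.035,'trayR')
a=atz(f,T,c((267,169)),.034);b=atz(f,T,c((285,490)),.034); print(a,b,(a+b)/2,np.arctan2(b[1]-a[1],b[0]-a[0]))
E
```

```text
trayR [[0.3508, 0.1732], [0.3431, 0.313], [0.4782, 0.3213], [0.4849, 0.1791]] cen [0.4143 0.2466] L [0.14   0.1353 0.1424 0.1342] ang [ 1.626  0.061 -1.524 -3.098]
[0.35073376 0.24278275 0.034     ] [0.47813731 0.24955572 0.034     ] [0.41443553 0.24616923 0.034     ] 0.05311148036396062
```

>>> move_arm([
  [[7,0,-55],[0,0,0.03]],
  [[14,0,-110],[0,0,0.053]],
  [[14,0,-155],[0,0,0.053]],
  [[14,0,-190],[0,0,0.053]],
  [[14,0,-208],[0,0,0.053]],
  [[14,0,-215],[0,0,0.053]],
  [[14,0,-215],[0,0,0.053]],
])

```text
clock: 35.95
position: [0.4148, 0.2463, 0.0356]
tool_rot: [-3.142, 0.0, -3.089]
force: [0.6, 0.2, 0.8]
grip_width: 0.0481
```

>>> move_arm([
  [[0,0,0],[0,0,0]],
  [[0,0,0],[0,0,0]],
  [[0,0,0],[0,0,0]],
  [[0,0,0],[0,0,0]],
  [[0,0,0],[0,0,0]],
  [[0,0,15],[0,0,0]],
  [[0,0,40],[0,0,0]],
  [[0,0,60],[0,0,0]],
], jaw=0, grip_force=50)

```text
clock: 36.95
position: [0.4143, 0.2467, 0.097]
tool_rot: [3.141, 0.001, -3.088]
force: [-0.0, -0.6, -2.8]
grip_width: 0.0093
```

```bash
python3 - <<'E'
from h import *
s,f=wrist('w17'); T=f['T']; print(s['clock'],s['position'],s['tool_rot'],s['force'],s['grip_width'])
E
```

```text
36.95 [0.41425773 0.24673372 0.097018  ] [ 3.14114702e+00  6.62123956e-04 -3.08848515e+00] [-0.01470623 -0.61845742 -2.84599191] 0.00925359995295121
```

View pics/w17.png

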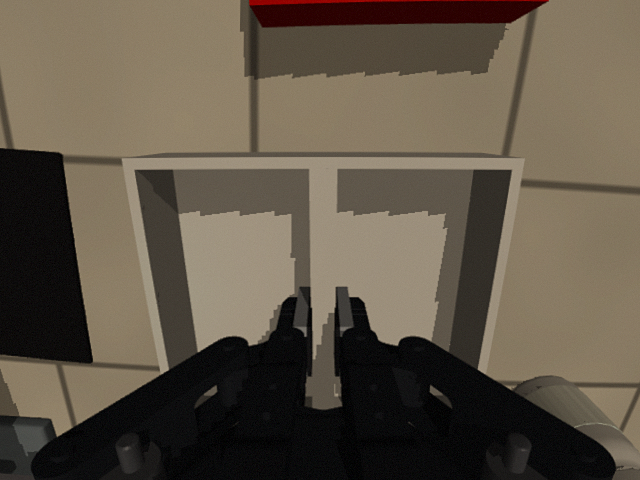

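```bash
python3 - <<'E'
from h import *
import pickle
f=pickle.load(open('w15.pkl','rb'));rect(f,f['T'],[(242,16),(363,25),(354,143),(241,136)],.004,'mat15')
f=pickle.load(open('w2.pkl','rb'));rect(f,f['T'],[(237,18),(358,22),(351,142),(240,137)],.004,'mat2')
f=pickle.load(open('out0.pkl','rb'))['side'];r=pickle.load(open('out0.pkl','rb'))['side','mat'];
m=r[1][2].astype(np.uint8); c,_=cv2.findContours(m,0,1); q=cv2.approxPolyDP(max(c,key=cv2.contourArea),8,True)[:,0]; print(q.tolist()); rect(f,f['T'],q,.004,'side')
E
```

```text
mat15 [[0.3522, -0.0852], [0.3585, 0.0782], [0.5136, 0.0747], [0.5086, -0.0919]] cen [ 0.4332 -0.006 ] L [0.1635 0.1552 0.1667 0.1565] ang [ 1.532 -0.022 -1.601  3.099]
mat2 [[0.3516, -0.0852], [0.3569, 0.0787], [0.5147, 0.073], [0.5075, -0.0912]] cen [ 0.4327 -0.0062] L [0.164  0.1579 0.1644 0.156 ] ang [ 1.539 -0.036 -1.615  3.103]
[[286, 283], [330, 316], [376, 289], [331, 260]]
side [[0.3619, 0.0768], [0.3491, -0.0815], [0.4987, -0.0914], [0.5094, 0.0667]] cen [ 0.4298 -0.0074] L [0.1588 0.1499 0.1585 0.1479] ang [-1.651 -0.066  1.503  3.074]
```

>>> move_arm([
  [[2,-30,15],[0,0,-0.01]],
  [[5,-75,15],[0,0,-0.03]],
  [[9,-125,15],[0,0,-0.05]],
  [[13,-175,15],[0,0,-0.07]],
  [[17,-225,10],[0,0,-0.09]],
  [[19,-250,0],[0,0,-0.093]],
  [[19,-252,-20],[0,0,-0.093]],
  [[19,-252,-40],[0,0,-0.093]],
  [[19,-252,-50],[0,0,-0.093]],
  [[19,-252,-55],[0,0,-0.093]],
  [[19,-252,-55],[0,0,-0.093]],
])

```text
clock: 38.38
position: [0.4333, -0.0052, 0.0406]
tool_rot: [-3.142, 0.0, 3.102]
force: [0.2, -0.2, -2.5]
grip_width: 0.0091
```

```bash
python3 - <<'E'
from h import *
s=observe(); print(s['clock'],s['position'],s['tool_rot'],s['force'],s['grip_width'])
E
```

```text
38.375 [ 0.43328457 -0.00523178  0.04057613] [-3.14157313e+00  2.85098073e-04  3.10193149e+00] [ 0.16098551 -0.16552454 -2.46789487] 0.009089803077974058
```

>>> move_arm([
  [[0,0,-1],[0,0,0]],
  [[0,0,-1],[0,0,0]],
  [[0,0,-1],[0,0,0]],
  [[0,0,30],[0,0,0]],
  [[0,0,80],[0,0,0]],
  [[0,-15,130],[0,0,0]],
  [[-10,-60,170],[0,0,0]],
  [[-15,-105,200],[0,0,0]],
  [[-20,-150,209],[0,0,0.02]],
  [[-28,-195,209],[0,0,0.04]],
  [[-33,-215,209],[0,0,0.04]],
  [[-33,-215,209],[0,0,0.04]],
], jaw=40)

```text
clock: 39.88
position: [0.3996, -0.2215, 0.2493]
tool_rot: [-3.141, -0.0, 3.139]
force: [-0.4, 1.2, -0.5]
grip_width: 0.04
```

```bash
python3 - <<'E'
from h import *
s,f=wrist('w18'); T=f['T']; print(s['clock'],s['position'],s['tool_rot'])
import pickle; pickle.dump(f,open('w18.pkl','wb'))
E
```

```text
39.875 [ 0.39958629 -0.22148667  0.24934553] [-3.14129928e+00 -3.20658558e-05  3.13913055e+00]
```

View pics/w18.png

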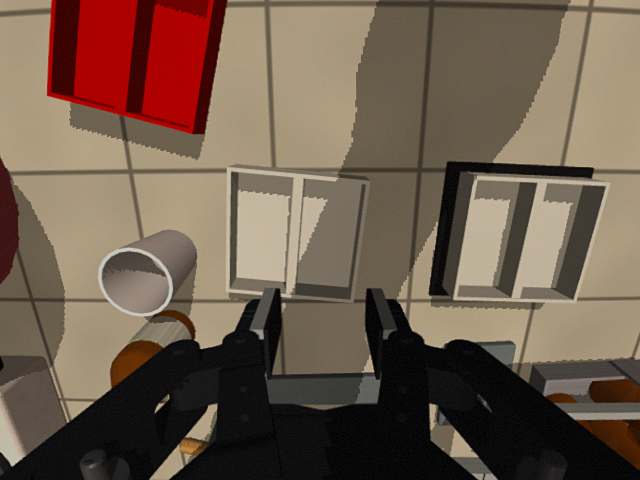

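```bash
python3 - <<'E'
from h import *
import pickle
f=pickle.load(open('w18.pkl','rb'))
cv2.imwrite('pics/w18c.png',cv2.resize(f['frame'][150:320,210:390,::-1],None,fx=3.5,fy=3.5,interpolation=cv2.INTER_CUBIC))
cv2.imwrite('pics/w18d.png',cv2.resize(f['frame'][150:320,420:620,::-1],None,fx=3.5,fy=3.5,interpolation=cv2.INTER_CUBIC))
E
```

```text
(no output)
```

View pics/w18c.png

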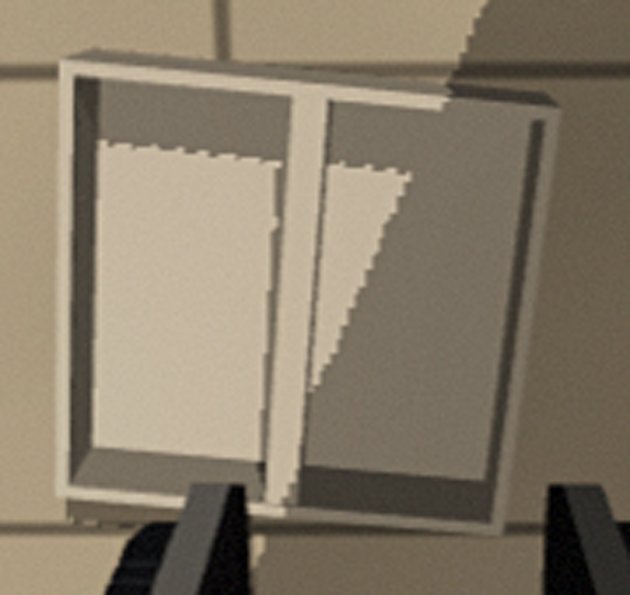

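View pics/w18d.png

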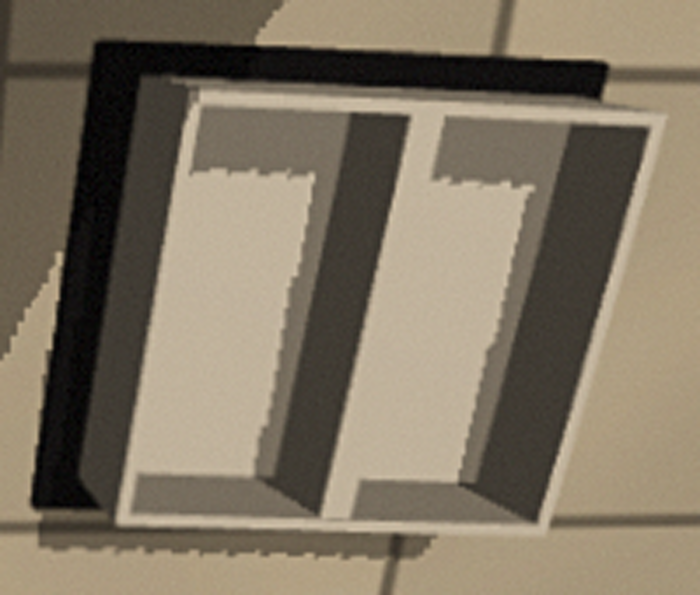

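```bash
python3 - <<'E'
from h import *
import pickle
f=pickle.load(open('w18.pkl','rb'));T=f['T']
c=lambda p:np.array(p)/3.5+[210,150]-.35
d=lambda p:np.array(p)/3.5+[420,150]-.35
rect(f,T,[c(p) for p in [(60,62),(560,103),(500,533),(58,495)]],.035,'L')
a=atz(f,T,c((312,87)),.034);b=atz(f,T,c((281,508)),.034); print(a,b,(a+b)/2,np.arctan2(b[1]-a[1],b[0]-a[0]))
rect(f,T,[d(p) for p in [(190,88),(665,115),(545,533),(118,524)]],.039,'onmat')
a=atz(f,T,d((425,105)),.038);b=atz(f,T,d((338,522)),.038); print(a,b,(a+b)/2,np.arctan2(b[1]-a[1],b[0]-a[0]))
E
```

```text
L [[0.3535, -0.3145], [0.3653, -0.1741], [0.5009, -0.1875], [0.4875, -0.3271]] cen [ 0.4268 -0.2508] L [0.1409 0.1363 0.1402 0.1346] ang [ 1.487 -0.099 -1.666  3.048]
[ 0.36083196 -0.24403972  0.034     ] [ 0.49246258 -0.25695079  0.034     ] [ 0.42664727 -0.25049526  0.034     ] -0.09777285585960337
onmat [[0.3603, -0.0724], [0.3667, 0.0683], [0.5008, 0.0636], [0.4961, -0.0767]] cen [ 0.431  -0.0043] L [0.1409 0.1341 0.1404 0.1359] ang [ 1.525 -0.035 -1.604  3.11 ]
[ 0.36469272 -0.00333505  0.038     ] [ 0.49652156 -0.00525852  0.038     ] [ 0.43060714 -0.00429679  0.038     ] -0.014589670482634856
```

>>> move_arm([
  [[14,-15,-50],[0,0,-0.05]],
  [[27,-29,-105],[0,0,-0.096]],
  [[27,-29,-155],[0,0,-0.096]],
  [[27,-29,-190],[0,0,-0.096]],
  [[27,-29,-207],[0,0,-0.096]],
  [[27,-29,-214],[0,0,-0.096]],
  [[27,-29,-214],[0,0,-0.096]],
])

```text
clock: 40.8
position: [0.4276, -0.2492, 0.0359]
tool_rot: [-3.141, 0.001, 3.046]
force: [0.2, 0.9, 0.1]
grip_width: 0.0403
```

>>> move_arm([
  [[0,0,0],[0,0,0]],
  [[0,0,0],[0,0,0]],
  [[0,0,0],[0,0,0]],
  [[0,0,0],[0,0,0]],
  [[0,0,0],[0,0,0]],
  [[0,0,15],[0,0,0]],
  [[0,0,50],[0,0,0]],
  [[0,0,90],[0,0,0]],
], jaw=0)

```text
clock: 41.8
position: [0.4268, -0.2492, 0.127]
tool_rot: [3.141, -0.0, 3.046]
force: [0.4, 0.2, -2.1]
grip_width: 0.0096
```

```bash
python3 - <<'E'
from h import *
s,f=wrist('w19'); T=f['T']; print(s['clock'],s['position'],s['tool_rot'],s['force'],s['grip_width'])
rect
E
```

```text
41.8 [ 0.42681148 -0.24919455  0.12698982] [ 3.14143090e+00 -3.76144125e-04  3.04561223e+00] [ 0.39628152  0.19345713 -2.14668696] 0.009563458041909941
```

View pics/w19.png

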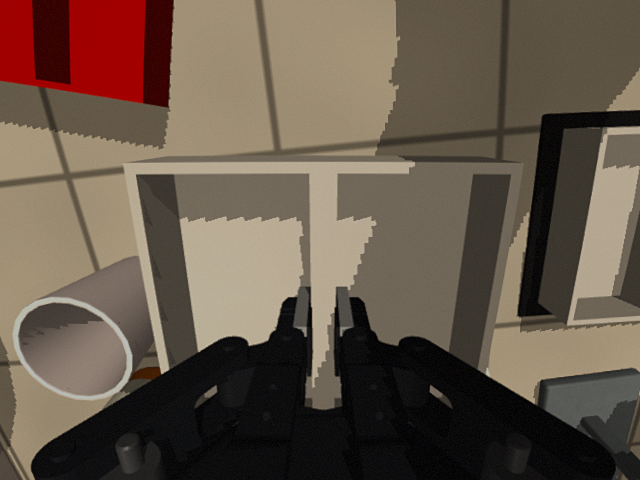

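>>> move_arm([
  [[1,30,5],[0,0,0.01]],
  [[2,75,5],[0,0,0.02]],
  [[3,125,5],[0,0,0.035]],
  [[5,175,5],[0,0,0.05]],
  [[6,220,0],[0,0,0.056]],
  [[6,244,0],[0,0,0.056]],
  [[6,244,0],[0,0,0.056]],
  [[6,244,-25],[0,0,0.056]],
  [[6,244,-42],[0,0,0.056]],
  [[6,244,-49],[0,0,0.056]],
  [[6,244,-51],[0,0,0.056]],
  [[6,244,-51],[0,0,0.056]],
])

```text
clock: 43.35
position: [0.4329, -0.0061, 0.0753]
tool_rot: [-3.141, -0.0, 3.101]
force: [-6.1, -2.1, 15.1]
grip_width: 0.009
```

```bash
python3 - <<'E'
from h import *
s,f=wrist('w20'); T=f['T']; print(s['clock'],s['position'],s['tool_rot'],s['force'],s['grip_width'])
E
```

```text
43.35 [ 0.43292183 -0.0060967   0.07532398] [-3.14139600e+00 -1.86900409e-06  3.10066023e+00] [-6.12323891 -2.10071997 15.1130853 ] 0.00896799334874893
```

View pics/w20.png

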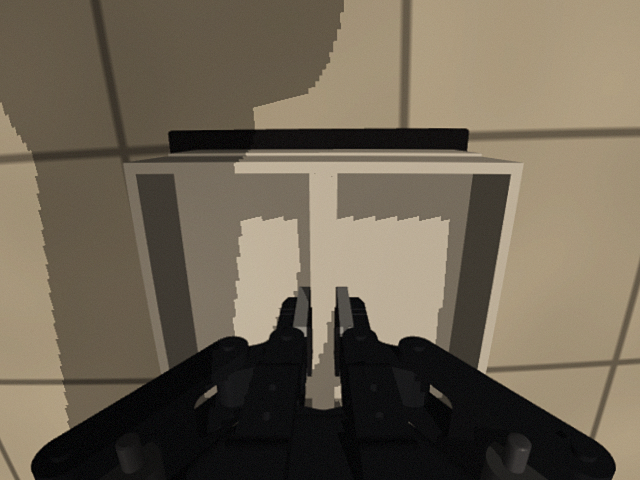

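>>> move_arm([
  [[0,0,0],[0,0,0]],
  [[0,0,0],[0,0,0]],
  [[0,0,0],[0,0,0]],
  [[0,0,30],[0,0,0]],
  [[0,0,80],[0,0,0]],
  [[0,0,135],[0,0,0]],
  [[0,5,190],[0,0,0]],
  [[30,5,235],[0,0,0.02]],
  [[60,5,275],[0,0,0.04]],
  [[95,5,310],[0,0,0.04]],
  [[117,6,325],[0,0,0.04]],
  [[117,6,325],[0,0,0.04]],
], jaw=40)

```text
clock: 44.9
position: [0.5511, 0.0007, 0.3996]
tool_rot: [-3.141, 0.001, -3.141]
force: [-1.1, 0.5, -0.8]
grip_width: 0.0398
```

```bash
python3 - <<'E'
from h import *
s,f=wrist('w21'); T=f['T']; print(s['clock'],s['position'],s['tool_rot'])
import pickle; pickle.dump(f,open('w21.pkl','wb'))
g=grab_frame('side'); pickle.dump(g,open('s21.pkl','wb'));cv2.imwrite('pics/s21.png',cv2.resize(g['frame'][140:340,270:530,::-1],None,fx=3,fy=3,interpolation=cv2.INTER_CUBIC))
E
```

```text
44.9 [0.55109812 0.00073134 0.39956419] [-3.14143955e+00  7.92189309e-04 -3.14144394e+00]
```

View pics/w21.png

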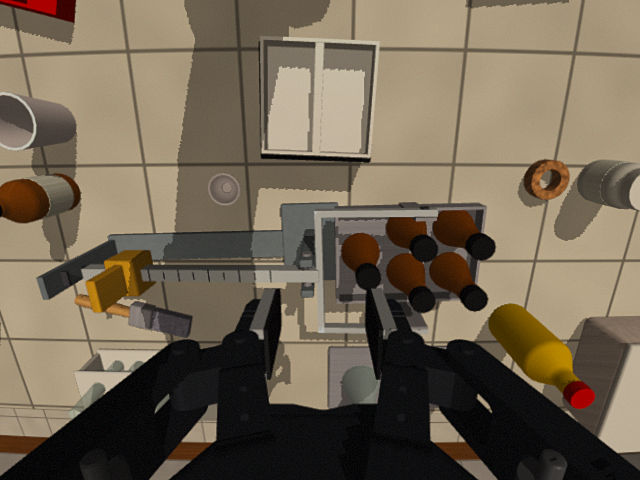

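View pics/s21.png

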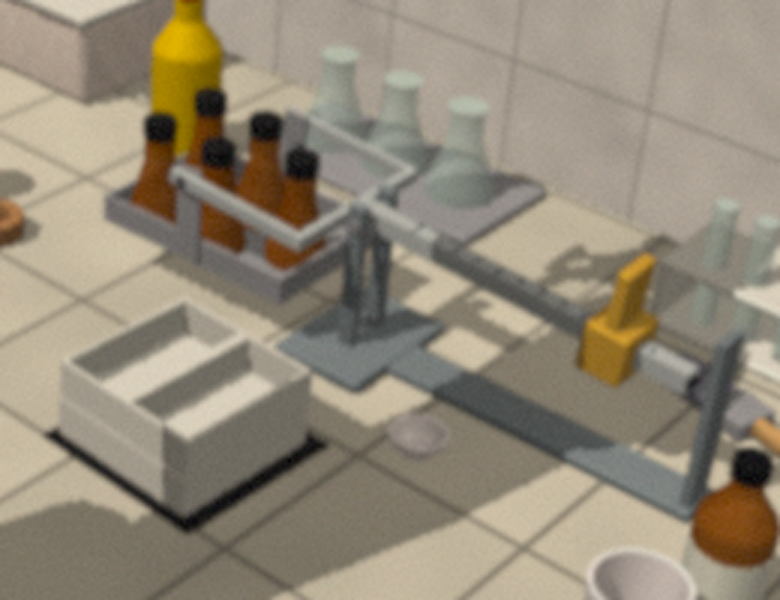

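```bash
cat > tilt.py <<'E'
from h import *
piv=np.array([.6407,-.0166,.13]); yaw=.03
ay=np.array([-np.sin(yaw),np.cos(yaw),0]); ax=np.array([np.cos(yaw),np.sin(yaw),0]); az=np.array([0,0,1.])
def pt(r,h,t,x=0): # r outward distance (-y side), h above beam axis; t tilt positive pan down
    # at tilt t outer end goes up
    yb=-r
    y=yb*np.cos(t)+h*np.sin(t); z=-yb*np.sin(t)+h*np.cos(t)
    return piv+ax*x+ay*y+az*z
def pan(t,dx,dy,dz): 
    return piv+ax*dx+ay*(.14*np.cos(t)+dy)+az*(-.14*np.sin(t)-.08+dz)
def match(ref,img,box,pad=14):
    x0,y0,x1,y1=box
    r=cv2.matchTemplate(img[y0-pad:y1+pad,x0-pad:x1+pad],ref[y0:y1,x0:x1],cv2.TM_CCOEFF_NORMED)
    _,v,_,l=cv2.minMaxLoc(r); return (l[0]-pad)/3,(l[1]-pad)/3,v
E
python3 - <<'E'
from tilt import *
import pickle
g=pickle.load(open('s21.pkl','rb'));T=g['T']
a=cv2.imread('pics/s14.png');
for n in ('s15','s16','s21'):
    b=cv2.imread(f'pics/{n}.png')
    print(n,[tuple(np.round(match(a,b,bx),2)) for bx in [(600,250,665,330),(575,250,665,390),(100,180,170,240),(640,340,700,400)]])
f0=proj(g,T,[pt(.229,.07,-.12)])[0]; p0=proj(g,T,[pan(-.12,-.07,.1,.02)])[0]
print('fin crop px',(f0-[270,140])*3,(p0-[270,140])*3)
for t in (-.1,-.08,-.04,0): print(t,proj(g,T,[pt(.229,.07,t)])[0]-f0,proj(g,T,[pan(t,-.07,.1,.02)])[0]-p0)
E
```

```text
s15 [(np.float64(0.33), np.float64(-2.33), np.float64(0.93)), (np.float64(0.67), np.float64(-2.0), np.float64(0.8)), (np.float64(0.0), np.float64(1.0), np.float64(1.0)), (np.float64(0.0), np.float64(-2.0), np.float64(0.61))]
s16 [(np.float64(-0.33), np.float64(-2.67), np.float64(0.69)), (np.float64(0.0), np.float64(-1.67), np.float64(0.6)), (np.float64(-0.33), np.float64(1.0), np.float64(0.94)), (np.float64(0.33), np.float64(-1.67), np.float64(0.78))]
s21 [(np.float64(0.0), np.float64(-1.67), np.float64(0.82)), (np.float64(0.33), np.float64(-1.67), np.float64(0.73)), (np.float64(0.0), np.float64(1.0), np.float64(1.0)), (np.float64(0.67), np.float64(-2.0), np.float64(0.64))]
fin crop px [625.49993749 276.44777432] [102.25187933 189.42251296]
-0.1 [-0.00869835 -1.91942375] [-0.08385487  0.86130096]
-0.08 [-0.05590111 -3.85333013] [-0.15259444  1.7297697 ]
-0.04 [-0.26642784 -7.76064362] [-0.24482398  3.48692166]
0 [ -0.63253609 -11.71387181] [-0.27692421  5.26887867]
```

>>> move_arm([
  [[18,-50,-20],[0,0,0.01]],
  [[36,-100,-45],[0,0,0.02]],
  [[55,-150,-80],[0,0,0.03]],
  [[75,-200,-115],[0,0,0.03]],
  [[96,-254,-150],[0,0,0.03]],
  [[96,-254,-165],[0,0,0.03]],
  [[96,-254,-165],[0,0,0.03]],
], jaw=30)

```text
clock: 45.88
position: [0.6449, -0.2529, 0.2326]
tool_rot: [3.14, -0.003, -3.112]
force: [0.2, 0.0, 0.9]
grip_width: 0.0299
```

```bash
python3 - <<'E'
from h import *
s,f=wrist('w22'); T=f['T']; print(s['clock'],s['position'],s['tool_rot'],s['force'])
import pickle; pickle.dump(f,open('w22.pkl','wb'))
E
```

```text
45.875 [ 0.64491562 -0.25287515  0.23258951] [ 3.14025445e+00 -3.06693767e-03 -3.11201831e+00] [0.24038739 0.01069788 0.88935546]
```

View pics/w22.png

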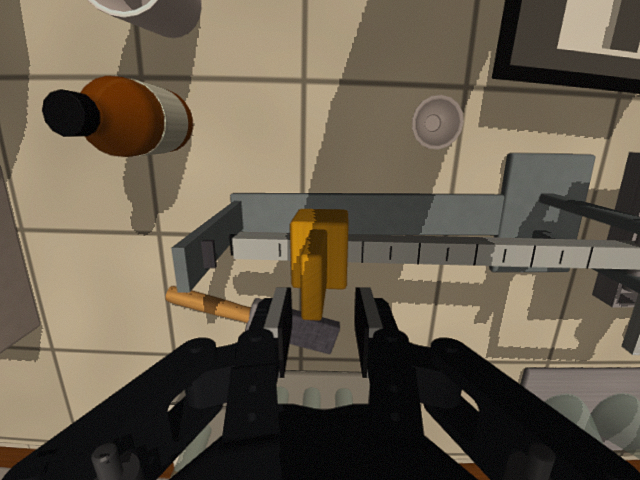

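```bash
python3 - <<'E'
from h import *
import pickle
f=pickle.load(open('w22.pkl','rb'));T=f['T']
for u in [(301,318),(323,318),(302,255),(325,255)]: print(u,atz(f,T,u,.178))
cv2.imwrite('pics/w22c.png',cv2.resize(f['frame'][190:340,220:420,::-1],None,fx=4,fy=4,interpolation=cv2.INTER_CUBIC))
E
```

```text
(301, 318) [ 0.6703231  -0.26356847  0.178     ]
(323, 318) [ 0.66992792 -0.25069518  0.178     ]
(302, 255) [ 0.63099783 -0.26341307  0.178     ]
(325, 255) [ 0.63061539 -0.25080334  0.178     ]
```

View pics/w22c.png

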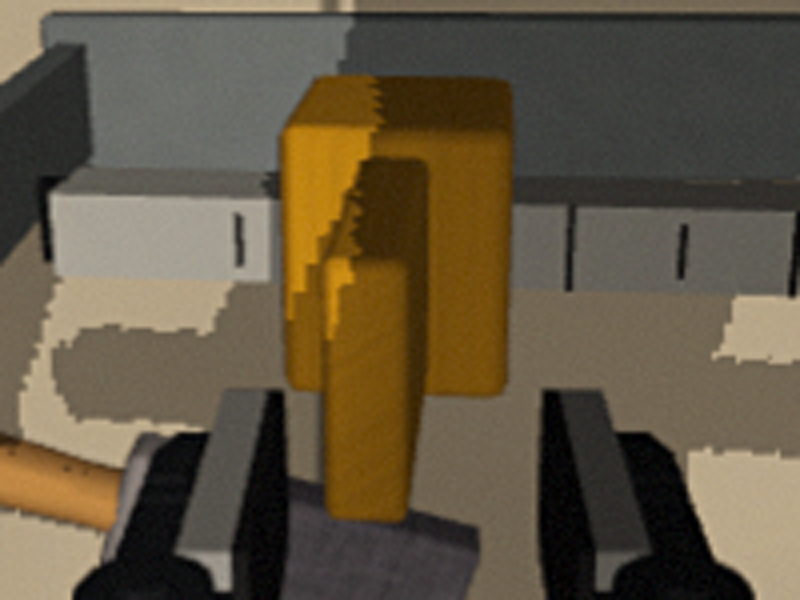

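>>> move_arm([
  [[2,-3,-10],[0,0,0]],
  [[4,-3,-30],[0,0,0]],
  [[4,-3,-52],[0,0,0]],
  [[4,-3,-52],[0,0,0]],
  [[4,4,-52],[0,0,0]],
  [[3,9,-52],[0,0,0]],
  [[3,14,-52],[0,0,0]],
  [[3,18,-52],[0,0,0]],
  [[3,22,-52],[0,0,0]],
  [[3,22,-52],[0,0,0]],
  [[3,22,-52],[0,0,0]],
])

```text
clock: 47.3
position: [0.649, -0.2312, 0.1821]
tool_rot: [3.141, -0.001, -3.111]
force: [0.4, 1.2, 0.5]
grip_width: 0.03
```

```bash
python3 - <<'E'
from h import *
s,f=wrist('w23'); T=f['T']; print(s['clock'],s['position'],s['tool_rot'],s['force'])
E
```

```text
47.3 [ 0.64897994 -0.23117879  0.18211687] [ 3.14127524e+00 -5.14901136e-04 -3.11138214e+00] [0.36853665 1.20372116 0.54054775]
```

View pics/w23.png

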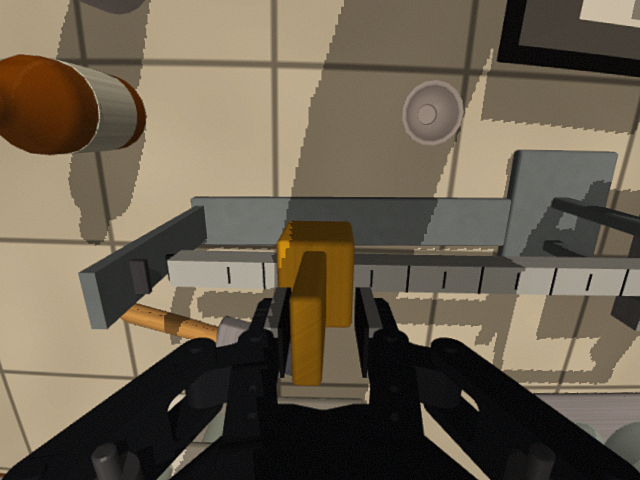

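>>> move_arm([
  [[0,-5,0],[0,0,0]],
  [[0,-5,20],[0,0,0]],
  [[0,-5,50],[0,0,0]],
  [[0,20,100],[0,0,0]],
  [[0,70,130],[0,0,0]],
  [[-20,100,150],[0,0,0]],
  [[-20,100,150],[0,0,0]],
  [[-20,100,150],[0,0,0]],
  [[-20,100,150],[0,0,0]],
  [[-20,100,150],[0,0,0]],
  [[-20,100,150],[0,0,0]],
  [[-20,100,150],[0,0,0]],
])

```text
clock: 48.85
position: [0.6291, -0.1315, 0.3321]
tool_rot: [-3.142, -0.0, -3.112]
force: [-0.7, 0.4, -0.3]
grip_width: 0.0299
```

```bash
cat > look.py <<'E'
from tilt import *
import sys,pickle
n=sys.argv[1]
s,f=wrist('w'+n); print(s['clock'],s['position'])
pickle.dump(f,open(f'w{n}.pkl','wb'))
g=grab_frame('side');pickle.dump(g,open(f's{n}.pkl','wb'));cv2.imwrite(f'pics/s{n}.png',cv2.resize(g['frame'][140:340,270:530,::-1],None,fx=3,fy=3,interpolation=cv2.INTER_CUBIC))
a=cv2.imread('pics/s14.png'); b=cv2.imread(f'pics/s{n}.png')
for bx in [(100,180,170,240),(105,185,180,245),(210,240,330,300),(140,110,180,210),(640,340,700,400)]:
    m=match(a,b,bx); print(np.round(m,2), 'tilt(pan)',round(-.12+m[1]*.0228,3),'tilt(end)',round(-.12-m[1]*.01,3))
E
python3 look.py 24
```

```text
48.85 [ 0.62911696 -0.1314964   0.33212003]
[-0.67  4.67  0.75] tilt(pan) -0.014 tilt(end) -0.167
[-2.67  4.67  0.73] tilt(pan) -0.014 tilt(end) -0.167
[-1.67  4.67  0.53] tilt(pan) -0.014 tilt(end) -0.167
[-0.33  4.67  0.66] tilt(pan) -0.014 tilt(end) -0.167
[-4.67 -4.33  0.54] tilt(pan) -0.219 tilt(end) -0.077
```

View pics/s24.png

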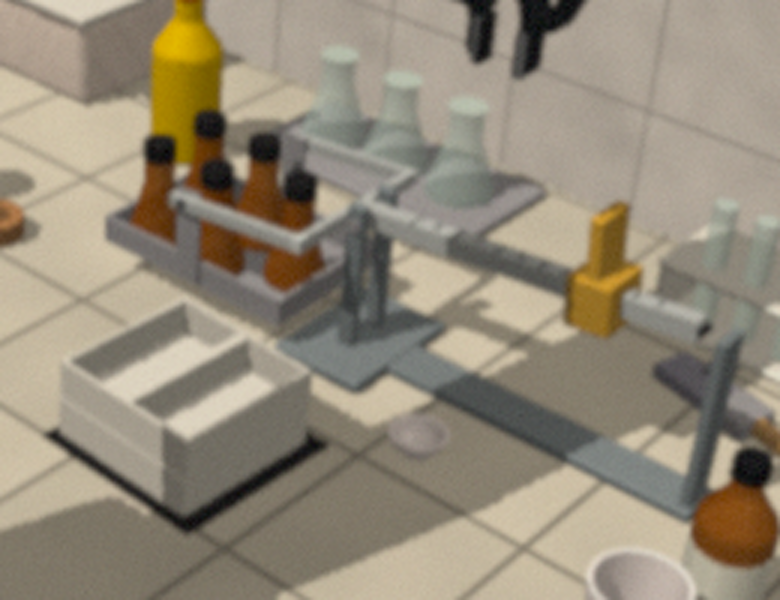

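View pics/w24.png

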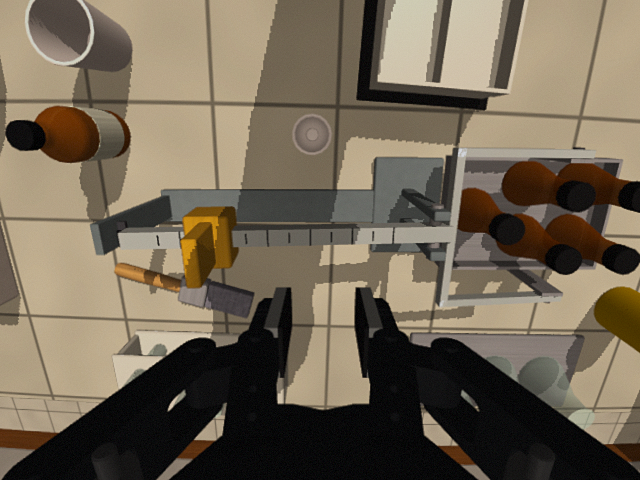

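```bash
cat > tm.py <<'E'
from tilt import *
import sys,pickle
n=sys.argv[1]
b=cv2.imread(f'pics/s{n}.png');a=cv2.imread('pics/s21.png')
g=pickle.load(open(f's{n}.pkl','rb'));T=g['T']
# reference tilt of s21 = -0.098
t0=-.098
for nm,bx,P in [('pan',(100,180,170,240),lambda t:pan(t,-.07,.1,.02)),('panc',(240,260,310,305),lambda t:pan(t,-.07,-.1,.02)),('stopper',(140,105,180,150),lambda t:pan(t,-.035,.066,.1)),('stop2',(195,85,230,125),lambda t:pan(t,.033,.066,.1)),('stop3',(248,108,285,145),lambda t:pan(t,.033,0,.1)),('stop5',(285,145,320,180),lambda t:pan(t,0,-.066,.1))]:
    m=match(a,b,bx,45)
    p0=proj(g,T,[P(t0)])[0]
    ts=np.linspace(-.12,.12,241); d=np.array([np.hypot(*(proj(g,T,[P(t)])[0]-p0-np.array(m[:2]))) for t in ts])
    print(nm,np.round(m,2),'tilt',round(ts[d.argmin()],3),'res',round(d.min(),2))
E
python3 tm.py 24
```

```text
pan [0.   7.   0.99] tilt 0.059 res 0.12
panc [0.   6.67 0.93] tilt 0.046 res 0.6
stopper [-0.33  7.    0.97] tilt 0.051 res 0.05
stop2 [0.   7.67 0.97] tilt 0.069 res 0.38
stop3 [0.   6.33 0.91] tilt 0.038 res 0.53
stop5 [-0.67  7.    0.98] tilt 0.048 res 0.02
```

```bash
cat > ecc.py <<'E'
from tilt import *
import pickle
def gray(fr): return cv2.cvtColor(fr,cv2.COLOR_RGB2GRAY).astype(np.float32)
def shift(a,b,box,init=(0,0)):
    x0,y0,x1,y1=box
    W=np.float32([[1,0,init[0]],[0,1,init[1]]])
    ref=a[y0:y1,x0:x1]
    # full-image input with offset warp
    W2=np.float32([[1,0,x0+init[0]],[0,1,y0+init[1]]])
    cc,W2=cv2.findTransformECC(ref,b,W2,cv2.MOTION_TRANSLATION,(3,300,1e-5),None,3)
    return W2[0,2]-x0,W2[1,2]-y0,cc
def tiltfrom(g,P,t0,d):
    T=g['T'];p0=proj(g,T,[P(t0)])[0]
    ts=np.linspace(-.13,.13,521); e=[np.hypot(*(proj(g,T,[P(t)])[0]-p0-np.array(d))) for t in ts]
    return round(ts[int(np.argmin(e))],4),round(min(e),2)
E
python3 - <<'E'
from ecc import *
f0=pickle.load(open('out0.pkl','rb'))['side']; a=gray(f0['frame'])
boxes={'panL':(303,198,330,222),'panN':(305,200,350,232),'wall':(310,205,370,240)}
Ps=dict(panL=lambda t:pan(t,-.07,.09,.02),panN=lambda t:pan(t,-.07,.05,.02),wall=lambda t:pan(t,-.07,0,.02))
for n,i in (('21',(0,1)),('24',(0,8))):
    g=pickle.load(open(f's{n}.pkl','rb')); b=gray(g['frame'])
    for k in boxes:
        try:
            m=shift(a,b,boxes[k],i); print(n,k,np.round(m,2),tiltfrom(g,Ps[k],-.12,m[:2]))
        except Exception as e: print(n,k,'fail')
E
```

```text
21 panL [3.5  2.53 0.89] (np.float64(-0.067), np.float64(3.7))
21 panN [-1.42  1.73  0.82] (np.float64(-0.078), np.float64(1.23))
21 wall [-3.5   1.01  0.84] (np.float64(-0.0885), np.float64(3.34))
24 panL [ 2.6  10.01  0.82] (np.float64(0.1085), np.float64(2.7))
24 panN [ 6.15 12.35  0.82] (np.float64(0.13), np.float64(6.37))
24 wall [-6.86  3.59  0.82] (np.float64(-0.031), np.float64(6.47))
```

```bash
cat > tm2.py <<'E'
from ecc import *
import sys
a=cv2.imread('pics/s14.png',0).astype(np.float32)
g=pickle.load(open('s21.pkl','rb'))
B=[('pan',(100,180,170,240),lambda t:pan(t,-.07,.1,.02)),('stopper',(135,100,185,155),lambda t:pan(t,-.035,.066,.1)),('stop4',(195,130,240,175),lambda t:pan(t,-.035,0,.1)),('stop2',(190,80,235,130),lambda t:pan(t,.033,.066,.1)),('fl1',(130,100,190,220),lambda t:pan(t,-.035,.066,.06))]
def run(b,init):
    out=[]
    for nm,bx,P in B:
        try: m=shift(a,b,bx,init)
        except Exception as e: print(nm,'fail'); continue
        t=tiltfrom(g,P,-.12,(m[0]/3,m[1]/3)); print(nm,np.round(m,2),t); out.append(t[0])
    print('median',np.median(out))
if __name__=='__main__':
    for n in sys.argv[1:]:
        b=cv2.imread(f'pics/s{n}.png',0).astype(np.float32)
        # coarse
        m=match(a.astype(np.uint8),b.astype(np.uint8),(135,100,185,155),50); print(n,'coarse',m)
        run(b,(m[0]*3,m[1]*3))
E
python3 tm2.py 15 21 24
```

```text
15 coarse (0.0, 1.0, 0.9952909350395203)
pan [-0.5   2.97  1.  ] (np.float64(-0.097), np.float64(0.07))
stopper [-0.36  3.41  1.  ] (np.float64(-0.095), np.float64(0.01))
stop4 [-0.29  3.27  0.99] (np.float64(-0.0965), np.float64(0.06))
stop2 [-0.17  2.54  1.  ] (np.float64(-0.101), np.float64(0.06))
fl1 [-0.29  3.3   1.  ] (np.float64(-0.095), np.float64(0.03))
median -0.0965
21 coarse (0.0, 1.3333333333333333, 0.9952756762504578)
pan [-0.54  3.09  1.  ] (np.float64(-0.096), np.float64(0.08))
stopper [-0.34  3.59  1.  ] (np.float64(-0.094), np.float64(0.02))
stop4 [-0.2   3.39  0.99] (np.float64(-0.096), np.float64(0.09))
stop2 [-0.25  2.48  1.  ] (np.float64(-0.1015), np.float64(0.03))
fl1 [-0.3   3.46  1.  ] (np.float64(-0.094), np.float64(0.03))
median -0.096
24 coarse (-0.3333333333333333, 8.333333333333334, 0.973595917224884)
pan [-0.64 23.8   0.99] (np.float64(0.059), np.float64(0.01))
stopper [-1.22 25.12  0.97] (np.float64(0.059), np.float64(0.02))
stop4 [-2.41 25.61  0.96] (np.float64(0.0595), np.float64(0.23))
stop2 [-0.23 25.77  0.96] (np.float64(0.067), np.float64(0.44))
fl1 [-0.8  25.26  0.97] (np.float64(0.065), np.float64(0.11))
median 0.0595
```

```bash
python3 - <<'E'
from h import *
import pickle
f=pickle.load(open('w24.pkl','rb'));T=f['T']
cv2.imwrite('pics/w24c.png',cv2.resize(f['frame'][180:310,80:260,::-1],None,fx=4,fy=4,interpolation=cv2.INTER_CUBIC))
for u in [(182,283),(201,284)]: print(u,atz(f,T,u,.213))
E
```

```text
(182, 283) [ 0.66591542 -0.23937246  0.213     ]
(201, 284) [ 0.66624255 -0.22441279  0.213     ]
```

View pics/w24c.png

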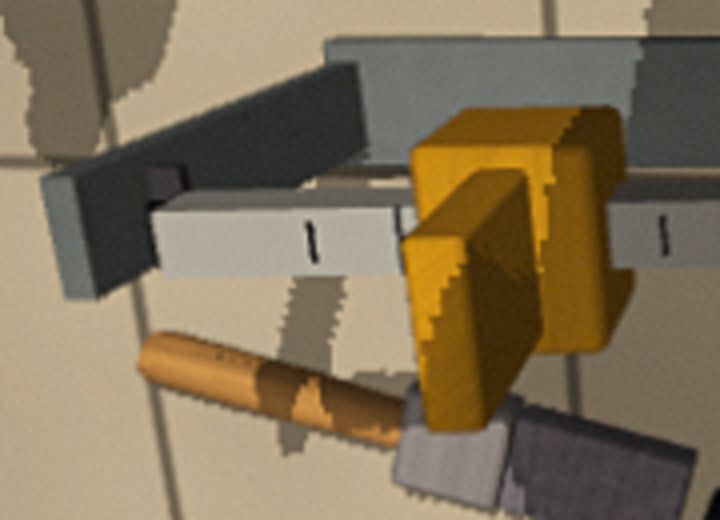

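>>> move_arm([
  [[10,-50,-30],[0,0,0]],
  [[20,-95,-70],[0,0,0]],
  [[20,-103,-95],[0,0,0]],
  [[20,-103,-110],[0,0,0]],
  [[20,-103,-137],[0,0,0]],
  [[20,-106,-137],[0,0,0]],
  [[20,-109,-140],[0,0,0]],
  [[20,-112,-145],[0,0,0]],
  [[20,-115,-150],[0,0,0]],
  [[20,-117,-150],[0,0,0]],
  [[20,-117,-150],[0,0,0]],
])

```text
clock: 50.32
position: [0.6491, -0.2485, 0.1824]
tool_rot: [-3.142, 0.0, -3.112]
force: [-0.4, 0.6, 0.1]
grip_width: 0.0302
```

>>> move_arm([
  [[0,4,0],[0,0,0]],
  [[0,6,20],[0,0,0]],
  [[0,8,50],[0,0,0]],
  [[0,20,100],[0,0,0]],
  [[0,70,130],[0,0,0]],
  [[-20,117,150],[0,0,0]],
  [[-20,117,150],[0,0,0]],
  [[-20,117,150],[0,0,0]],
  [[-20,117,150],[0,0,0]],
  [[-20,117,150],[0,0,0]],
  [[-20,117,150],[0,0,0]],
  [[-20,117,150],[0,0,0]],
])

```text
clock: 51.82
position: [0.6291, -0.1315, 0.3321]
tool_rot: [-3.142, -0.0, -3.112]
force: [0.5, 0.3, -0.0]
grip_width: 0.0299
```

```bash
python3 look.py 25 | head -1; python3 tm2.py 25
```

```text
51.825 [ 0.62914945 -0.13152291  0.33213749]
25 coarse (-0.3333333333333333, 7.666666666666667, 0.9766387343406677)
pan [-1.06 22.06  0.99] (np.float64(0.046), np.float64(0.11))
stopper [-1.13 23.03  0.98] (np.float64(0.0445), np.float64(0.03))
stop4 [-2.87 23.3   0.96] (np.float64(0.044), np.float64(0.38))
stop2 [-0.34 23.56  0.96] (np.float64(0.0515), np.float64(0.41))
fl1 [-0.84 23.23  0.98] (np.float64(0.0505), np.float64(0.11))
median 0.046
```

View pics/s25.png

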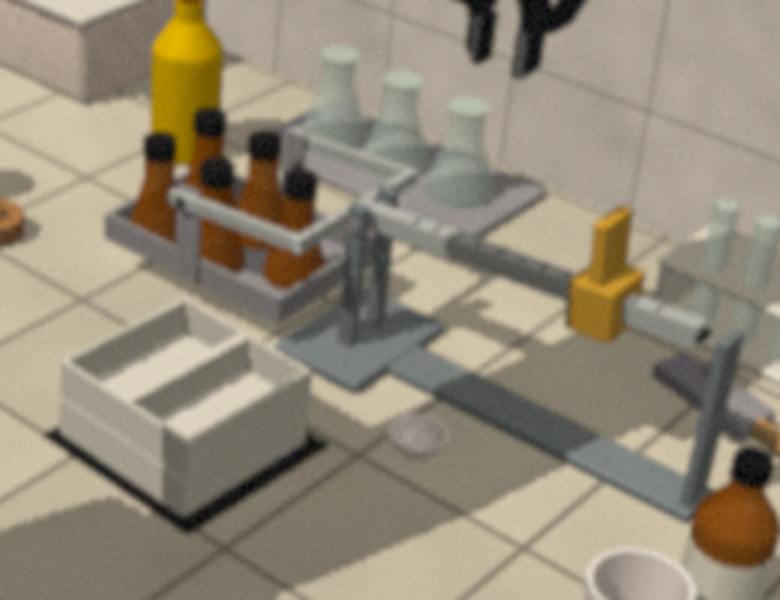

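>>> move_arm([
  [[10,-50,-30],[0,0,0]],
  [[20,-95,-70],[0,0,0]],
  [[20,-104,-95],[0,0,0]],
  [[20,-104,-110],[0,0,0]],
  [[20,-104,-137],[0,0,0]],
  [[20,-109,-137],[0,0,0]],
  [[20,-113,-142],[0,0,0]],
  [[20,-117,-147],[0,0,0]],
  [[20,-120,-150],[0,0,0]],
  [[20,-122,-150],[0,0,0]],
  [[20,-122,-150],[0,0,0]],
])

```text
clock: 53.3
position: [0.6491, -0.2537, 0.1825]
tool_rot: [-3.141, 0.0, -3.112]
force: [0.3, -0.4, 0.1]
grip_width: 0.0297
```

>>> move_arm([
  [[0,4,0],[0,0,0]],
  [[0,6,20],[0,0,0]],
  [[0,8,50],[0,0,0]],
  [[0,20,100],[0,0,0]],
  [[0,70,130],[0,0,0]],
  [[-20,122,150],[0,0,0]],
  [[-20,122,150],[0,0,0]],
  [[-20,122,150],[0,0,0]],
  [[-20,122,150],[0,0,0]],
  [[-20,122,150],[0,0,0]],
  [[-20,122,150],[0,0,0]],
  [[-20,122,150],[0,0,0]],
])

```text
clock: 54.8
position: [0.6291, -0.1316, 0.3321]
tool_rot: [-3.141, -0.0, -3.112]
force: [-0.6, -0.2, 0.8]
grip_width: 0.0299
```

```bash
python3 look.py 26 | head -1; python3 tm2.py 26
```

```text
54.8 [ 0.62913335 -0.13158776  0.33211164]
26 coarse (-0.3333333333333333, 5.666666666666667, 0.9886965751647949)
pan [-1.26 15.69  1.  ] (np.float64(-0.001), np.float64(0.14))
stopper [-0.8  16.66  0.99] (np.float64(-0.0005), np.float64(0.13))
stop4 [-2.7  15.8   0.96] (np.float64(-0.0075), np.float64(0.39))
stop2 [-0.51 16.85  0.97] (np.float64(0.003), np.float64(0.32))
fl1 [-0.72 16.56  0.99] (np.float64(0.0025), np.float64(0.15))
median -0.0005
```

View pics/s26.png

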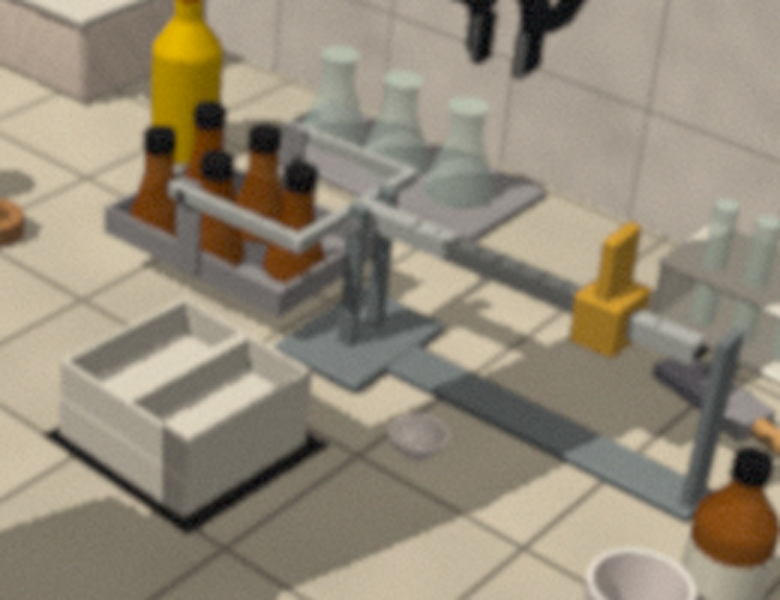

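>>> move_arm([
  [[-40,20,10],[0,0,0]],
  [[-85,45,10],[0,0,0]],
  [[-130,70,10],[0,0,0]],
  [[-175,100,10],[0,0,0]],
  [[-200,128,10],[0,0,0]],
  [[-200,128,10],[0,0,0]],
  [[-200,128,10],[0,0,0]],
  [[-200,128,10],[0,0,0]],
])

```text
clock: 55.9
position: [0.4296, -0.0039, 0.3422]
tool_rot: [-3.141, -0.0, -3.112]
force: [-0.7, 1.2, -0.4]
grip_width: 0.0301
```

```bash
python3 look.py 27 | head -1; python3 tm2.py 27 | tail -1; python3 - <<'E'
from h import *
g=grab_frame('scene'); cv2.imwrite('pics/s27s.png',cv2.resize(g['frame'][170:450,150:520,::-1],None,fx=2.1,fy=2.1,interpolation=cv2.INTER_CUBIC))
E
```

```text
55.9 [ 0.42959493 -0.00388791  0.34217872]
median -0.0005
```

View pics/w27.png

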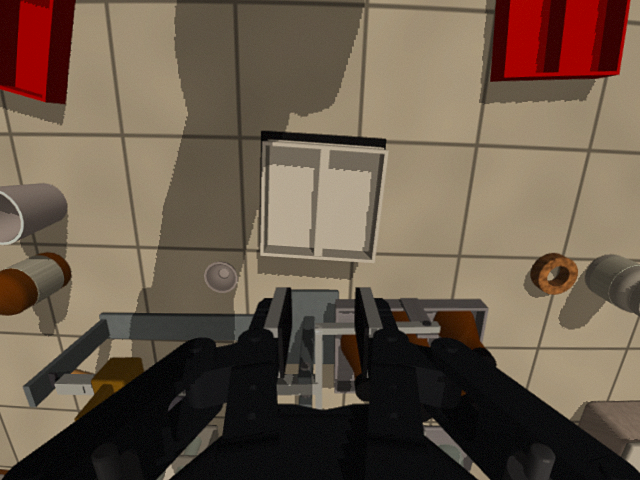

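View pics/s27s.png

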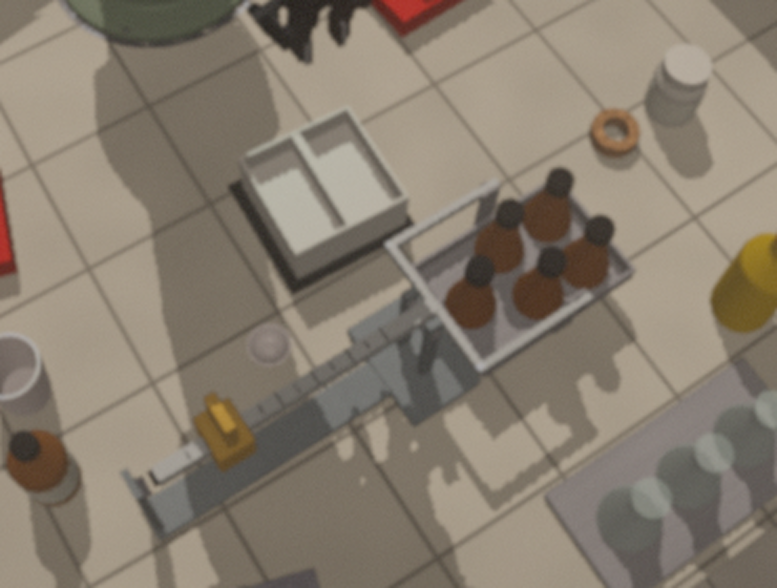

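```bash
python3 - <<'E'
from h import *
import pickle
f=pickle.load(open('w27.pkl','rb'))
rect(f,f['T'],[(265,141),(387,151),(375,262),(262,257)],.074,'upper')
print(observe()['force']); job_done()
E
```

```text
upper [[0.362, -0.0693], [0.3687, 0.0673], [0.5025, 0.0641], [0.5001, -0.0759]] cen [ 0.4333 -0.0034] L [0.1368 0.1338 0.1401 0.1382] ang [ 1.522 -0.024 -1.588  3.093]
[0.43649404 0.21200257 0.16823809]
the job is handed in; nothing more can be done
```

I handed the job in at about 56 s of the 210 s allowed. All five flasks are standing in the pan, the trays are stacked on the mat, and the beam rests level.

- **Flasks:** There were five, three in the left tray and two in the right. In the last scene and side pictures all five stand upright in the pan.
- **Trays:** The left tray had been knocked about 3–4 cm aside during the run, so I measured it again before gripping it. The upper tray measures at (0.433, -0.003), within about 3 mm of the mat centre at (0.433, -0.006). The side picture shows the walls of the two trays flush. The red look-alike trays were not touched.
- **Beam:** It took one large slide of the poise and three fine corrections. The first correction overshot to about +0.06 rad and the second fell short at +0.046. The last left the beam at about 0.00 rad, and a check a second later gave the same.
- **How the tilt was measured:** The readings come from how far the pan and flasks shifted in the side picture, taking the -0.12 stop as reference; the separate readings agreed within about 0.01 rad. An earlier attempt using the first empty-pan picture gave scattered results, so I dropped it. I did not check the level against the mark on the index post.
- **Other objects:** The beaker, dish, sample jar, reagent bottle and cork ring look unmoved in the pictures; I did not measure them again. The robot touches nothing.

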